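# Space the dividers of a sorting rack with a spacer block and lock them down

### The arm

A 6-joint arm with a two-finger parallel gripper is mounted at the origin on a cart in front of the work surface, level with it; the furniture and walls round the work are solid. World frame = base frame: x ahead of the robot, y to its left, z up, the work surface at z = 0. Lengths are in mm, angles in rad, forces in N, time in s.
With the tool pointing down it reaches from about 400 to 925 mm from the base axis. Payload 12.5 kg.
Tool frame: the origin (TCP) lies midway between the tips of the shut fingers; the grasp point (between the pads) lies 19 mm behind it; z points along the fingers, y is the line along which they close (so a half turn about z gives the same grasp; the last joint's range is limited). The gripper opens to 95 mm and grips with 3 to 60 N. Pads are 20 mm wide; open, the fingers measure 119 mm over their backs; the gripper's body (75 mm by 180 mm) begins 59 mm behind the grasp point.
Start: joints at [-1.322, 0.491, 1.559, -0, 1.092, -0.106], TCP at [217.15, -586.082, 214.661] pointing down, gripper open.
Joint ranges: [-3.1, 3.1], [-0.84, 2.19], [0.05, 2.79], [-1.13, 4.28], [0.06, 2.93], [-2.69, 2.69]. Speed limits (rad/s): [2.22, 2.22, 2.79, 3.14, 3.14, 3.14].

### API

Orientations are given as [roll, pitch, yaw] about the fixed x, y, z axes, in that order (R = Rz(yaw) Ry(pitch) Rx(roll)).
In Python, from cell import state, read_camera, job_done gives the robot as it stands.
- The arm moves only by the tool carry_out, never from a script. Its argument "moves" is a list of rows, each an object with "slide": the shift along the tool's x, y, z as a fraction of full scale, a list of three; "spin": the turn about the tool's z as a fraction of full scale. A call has 1 to 12 rows; each row shifts and turns the commanded pose from where the row before left it, along the tool's axes as they then stand; what a row does not reach is not made up. Full scale, the value 1, is 0.4 m for a shift and 30 degrees for a turn. A row lasts 1/12 s, in which the tool goes at most 41.7 mm and 7.16 degrees, less where a joint would pass 70% of its speed; a pose out of reach is approached as far as the arm can. A call with a number of a shift or a turn outside -1 to 1 is refused whole. A call with a gripper value outside its range is refused whole. "hand" is the closure, from 0 (fully open) to 1 (shut), set as the call begins (left out, the last holds). The fingers move at their own pace and stop on an object; the grip force is fixed at half the most. Time passes only in rows, so rows that do not move let the fingers close. It gives the time, the measured TCP pose, the force, the opening and the grip force at its end, in the units of the state.
- state(): the state, without advancing time (a new reading comes with each control period).
- read_camera(name): name is "scene" or "top"; returns a dict with "color" (384x512x3 uint8, red, green, blue), "K" (3x3 intrinsics, pixels), "k1" (the pictures are not rectified: a ray, as slopes to the right and down, at radius r is drawn at 1 + k1 r^2 times it, then the intrinsics apply), "R" (3x3) and "t" (3): a world point X has camera coordinates R X + t. Camera axes: x right, y down, z forward; pixel columns grow to the right and rows downward; lengths in mm; the calibration is good to about 2 mm. A picture is of the moment at which its call begins. There is no depth.
- job_done(): hands the job in; it is judged then, once.
The state is a dict: "t": time; "joints": joint angles; "qvel": joint speeds; "tau": joint torques, N m; "eef_pos": TCP position; "tcp_rot": TCP orientation; "ft_force": force on the tool from outside, world axes, zero at the start; "moment": the same for the moment, N m; "opening": opening from 0.0 (shut) to 1.0 (fully open); "grip_force": force on a finger pad.
Only numpy, scipy, OpenCV 4.12 (cv2) and the standard library are available. Lean on these libraries where they do the work, as an engineer would, in place of code of your own. Each camera call takes 0.05 s, during which the arm holds its last target. There are 200 camera calls.

### The job

Pull the drawer right out to its stop and use the spacer block in it to set the rack dividers on the jig: working along from the end stop, stand the block against the stop (then against each divider just set) and bring the next divider square up against it, so that every gap, the first one at the stop included, is exactly the block's width. When the whole row is set, throw the hold-down lever over so that the bar is fully down over the feet, put the block back in the drawer and push the drawer fully shut; leave the other things on the bench alone.

Things in the scene. Friction and masses are not known exactly. Their poses are not given: they have to be found in the camera images.
- jig: Jig fixed to the bench: board 170 (x) x 380 (y) x 12 mm, origin under its centre. Two rails along y at x = +-22 mm, 26 mm wide, with grippy black rubber tops 20 mm above the bench. A wooden end stop (120 x 20 mm, top 42 mm above the bench) closes the +y (left) end; the row runs from it along -y. A hinged hold-down bar lies along the back (+x) edge.
- stop_face (a point): Middle of the flat face of the end stop that looks along the row (-y), at the height of the rail tops; axes as the jig. The first gap is measured from this face.
- holddown (a joint): Hinge of the hold-down bar (rad): 0 = fully down at its stop, just above the back ends of the divider feet; 1.95 = open, leaning back. It falls to whichever side of 1.57 (upright) it leans; light friction. Axis along y at jig x = +76 mm, 46 mm above the bench. Aluminium bar 12 x 12 x 334 mm, 30 mm from the axis; a steel lever (11 mm thick) with black grip is fixed to its left end.
- lever_grip (a point): Middle of the black grip (20 mm thick, 30 mm long) of the hold-down lever, 90 mm from the hinge axis, 10 mm beyond the left end of the board. With the bar down the lever points along -x at about 53 mm height; open it stands up, leaning back.
- lever_hinge (a point): Point on the hinge axis in line with the lever.
- drawer (a joint): Slide of the drawer (m): 0 = shut, 0.11 = out at its stop. Friction about 1.5 N. It comes out along -x of the drawer unit.
- drawer_unit: Small dark wooden one-drawer unit fixed to the bench, 160 (x) x 150 (y) x 95 mm, origin under its centre; its front (-x) looks more or less to the robot.
- drawer_handle (a point): Middle of the drawer's steel bar handle: round bar 10 mm thick, 70 mm long along y of the unit, 33 mm in front of the drawer's front face, 75 mm above the bench. Moves with the drawer; axes as the unit.
- drawer_floor (a point): Centre of the drawer's inner floor, 12 mm above the bench; inside 138 x 124 mm (x, y), side walls up to 53 mm, front up to 87 mm above the bench. Even with the drawer out, its back 40 mm or so stays under the top of the unit. Moves with the drawer; axes as the unit.
- spacer: Wooden spacer block 70 (x) x 30 (y) x 24 mm, its 30 mm is the wanted gap, with a grip of 26 (x) x 20 (y) mm in the middle of its top, from 24 to 62 mm up. Origin: centre of the underside. 0.15 kg. It starts inside the drawer, lying roughly across it.
- divider_1: The first divider from the stop (if all are there; any of divider 2 to 4 may be missing): wooden foot 120 (x) x 50 (y) x 18 mm across the rails, with an upright fin 80 (x) x 14 (y) mm from 18 to 68 mm up, centred 10 mm to -x of the foot's centre. Origin: centre of the underside of the foot. About 0.3 kg. All dividers are alike and stay in the order in which they lie; x roughly as the jig's x.
- divider_2: The second divider from the stop (if all are there; any of divider 2 to 4 may be missing): wooden foot 120 (x) x 50 (y) x 18 mm across the rails, with an upright fin 80 (x) x 14 (y) mm from 18 to 68 mm up, centred 10 mm to -x of the foot's centre. Origin: centre of the underside of the foot. About 0.3 kg. All dividers are alike and stay in the order in which they lie; x roughly as the jig's x.
- divider_3: The third divider from the stop (if all are there; any of divider 2 to 4 may be missing): wooden foot 120 (x) x 50 (y) x 18 mm across the rails, with an upright fin 80 (x) x 14 (y) mm from 18 to 68 mm up, centred 10 mm to -x of the foot's centre. Origin: centre of the underside of the foot. About 0.3 kg. All dividers are alike and stay in the order in which they lie; x roughly as the jig's x.
- divider_4: The fourth divider from the stop (if all are there; any of divider 2 to 4 may be missing): wooden foot 120 (x) x 50 (y) x 18 mm across the rails, with an upright fin 80 (x) x 14 (y) mm from 18 to 68 mm up, centred 10 mm to -x of the foot's centre. Origin: centre of the underside of the foot. About 0.3 kg. All dividers are alike and stay in the order in which they lie; x roughly as the jig's x.
- dye_bottle: Bystander, to be left alone: small brown bottle 34 x 34 x 78 mm; origin at its underside.
- glue_bottle: Bystander, to be left alone: white bottle 43 x 43 x 112 mm; origin at its underside.
- grey_spool: Bystander, to be left alone: thread spool 32 x 32 x 42 mm; origin at its underside.
- wide_jar: Bystander, to be left alone: jar 71 x 71 x 54 mm on top of the drawer unit; origin at its underside.
- wax_cake: Bystander, to be left alone: round wax cake 39 x 39 x 13 mm; origin at its underside.

How it is judged (in metres and radians):
On the way, in this order (a step that is already met when the one before it is completed fails the run):
1. the drawer is out at its stop (value of joint drawer above 0.104 m), for 0.1 s.
2. the spacer stands on the rails against the stop side of divider 1, and that divider is one block's width (30 mm, within 3 mm) from the stop or from the divider before it (y of spacer in the frame of divider_1 between 0.037 and 0.043 m and x of spacer in the frame of divider_1 between -0.04 and 0.04 m and z of spacer in the frame of divider_1 between -0.006 and 0.006 m and y of divider_1 in the frame of stop_face between -0.058 and -0.052 m), for 0.2 s.
3. the spacer stands on the rails against the stop side of divider 2, and that divider is one block's width (30 mm, within 3 mm) from the stop or from the divider before it (y of spacer in the frame of divider_2 between 0.037 and 0.043 m and x of spacer in the frame of divider_2 between -0.04 and 0.04 m and z of spacer in the frame of divider_2 between -0.006 and 0.006 m and (y of divider_2 in the frame of stop_face between -0.058 and -0.052 m or y of divider_2 in the frame of divider_1 between -0.083 and -0.077 m)), for 0.2 s.
4. the spacer stands on the rails against the stop side of divider 3, and that divider is one block's width (30 mm, within 3 mm) from the stop or from the divider before it (y of spacer in the frame of divider_3 between 0.037 and 0.043 m and x of spacer in the frame of divider_3 between -0.04 and 0.04 m and z of spacer in the frame of divider_3 between -0.006 and 0.006 m and (y of divider_3 in the frame of stop_face between -0.058 and -0.052 m or y of divider_3 in the frame of divider_1 between -0.083 and -0.077 m or y of divider_3 in the frame of divider_2 between -0.083 and -0.077 m)), for 0.2 s.
5. the spacer stands on the rails against the stop side of divider 4, and that divider is one block's width (30 mm, within 3 mm) from the stop or from the divider before it (y of spacer in the frame of divider_4 between 0.037 and 0.043 m and x of spacer in the frame of divider_4 between -0.04 and 0.04 m and z of spacer in the frame of divider_4 between -0.006 and 0.006 m and (y of divider_4 in the frame of stop_face between -0.058 and -0.052 m or y of divider_4 in the frame of divider_1 between -0.083 and -0.077 m or y of divider_4 in the frame of divider_2 between -0.083 and -0.077 m or y of divider_4 in the frame of divider_3 between -0.083 and -0.077 m)), for 0.2 s.
6. the hold-down bar is down and the row still evenly spaced (value of joint holddown below 0.08 rad and y of divider_1 in the frame of stop_face between -0.058 and -0.052 m and (y of divider_2 in the frame of stop_face between -0.058 and -0.052 m or y of divider_2 in the frame of divider_1 between -0.083 and -0.077 m) and (y of divider_3 in the frame of stop_face between -0.058 and -0.052 m or y of divider_3 in the frame of divider_1 between -0.083 and -0.077 m or y of divider_3 in the frame of divider_2 between -0.083 and -0.077 m) and (y of divider_4 in the frame of stop_face between -0.058 and -0.052 m or y of divider_4 in the frame of divider_1 between -0.083 and -0.077 m or y of divider_4 in the frame of divider_2 between -0.083 and -0.077 m or y of divider_4 in the frame of divider_3 between -0.083 and -0.077 m)), for 0.2 s.
At the end, for the whole second after the job is handed in: Each divider present stands square (4 degrees) on the rails within 20 mm of the jig's centre line, 30 mm (within 3 mm) from the stop or the divider before it; the bar is down (under 0.08 rad); the spacer rests in the drawer, which is shut within 8 mm (all of step 6 and x of divider_1 in the frame of jig between -0.02 and 0.02 m and angle between each of divider_1, divider_2, divider_3, divider_4's own z axis and vertical below 0.08 rad and angle between the y axis of each of divider_1, divider_2, divider_3, divider_4 and the y axis of jig, either way round below 0.07 rad and z of each of divider_1, divider_2, divider_3, divider_4 in the frame of jig below 0.026 m and x of divider_2 in the frame of jig between -0.02 and 0.02 m and x of divider_3 in the frame of jig between -0.02 and 0.02 m and x of divider_4 in the frame of jig between -0.02 and 0.02 m and value of joint drawer below 0.008 m and x of spacer in the frame of drawer_floor between -0.07 and 0.07 m and y of spacer in the frame of drawer_floor between -0.065 and 0.065 m and z of spacer in the frame of drawer_floor below 0.03 m and linear speed of spacer below 0.02 m/s); the robot touches nothing.
It fails at once if a bystander is moved more than 30 mm (distance of any of dye_bottle, glue_bottle, grey_spool, wax_cake from where it was at the start of the episode above 0.03 m).
It fails at once if the jar on the drawer unit is moved more than 30 mm (distance of wide_jar from where it was at the start of the episode above 0.03 m).
It fails at once if a divider is tipped over (angle between any of divider_1, divider_2, divider_3, divider_4's own z axis and vertical above 0.6 rad).
Of divider_2, divider_3, divider_4 only 1 to 3 are there at a start; the rules pass over those that are not, and their reading is None.
At some moment in a run one of spacer may be knocked a few centimetres aside while the robot is not near it.
Once in a run the grip may slacken for a moment while it holds something.
It also fails if it takes over 210 s, if anything falls off the work surface, if the arm or the gripper's body presses on something with over 40 N, if the wrist force passes 120 N, or if a joint passes its speed limit or range.

## Working session

There is one attempt and no reset: what is moved stays moved. The work goes in short steps, Python scripts to look and compute and a tool call to move; the robot and the scene stay as the last step left them, time stands still between calls to the robot, and variables do not carry over. Pictures are saved under pics/ and viewed, at most 14 in all, crops included, and the job is handed in when it is done.

Besides the shell and the picture viewer there is one more tool, called after ">>>" as name([rows], argument=value, ...), one row to a line, values as JSON. carry_out: Moves the arm, as the interface text tells. Shift numbers are shares of 0.4 m and turn numbers shares of 30 degrees, none past 1 either way. Its arguments: {"type":"object","properties":{"moves":{"type":"array"},"hand":{"type":"number"}},"required":["moves"]}

```bash
ls; mkdir -p pics; python3 - <<'E'
from cell import state, read_camera
import cv2, numpy as np, pickle
s=state(); print(s)
for n in ("scene","top"):
    c=read_camera(n); pickle.dump(c,open(n+"0.pkl","wb"))
    print(n,c["K"].tolist(),c["k1"],c["R"].round(4).tolist() if hasattr(c["R"],'round') else c["R"],c["t"])
    cv2.imwrite(f"pics/{n}0.png",cv2.resize(c["color"][:,:,::-1],(800,600),interpolation=cv2.INTER_CUBIC))
E
```

```text
pics
{'t': 0.0, 'joints': array([-1.32159431e+00,  4.91604998e-01,  1.55946694e+00, -1.18047891e-05,
        1.09171281e+00, -1.05609295e-01]), 'qvel': array([-0.00189867,  0.00143559, -0.00245226,  0.00045288,  0.00085916,
       -0.00039719]), 'tau': array([-2.21172428e-03, -6.12647724e+01, -2.58183932e+01,  6.91267918e-02,
        4.81956953e-02, -8.58662747e-05]), 'eef_pos': array([ 217.08315063, -585.81594249,  214.02750144]), 'tcp_rot': array([-3.14040609e+00, -1.15252193e-04,  3.54816693e-01]), 'ft_force': array([ 0.31446066, -0.14816217, -0.07958662]), 'moment': array([ 0.0478984 , -0.01213079, -0.05237285]), 'grip_force': 0.0, 'opening': 0.9993347479375153}
scene [[377.68179544854456, 0.0, 253.9566973623631], [0.0, 377.68179544854456, 185.4883213326365], [0.0, 0.0, 1.0]] 0.0001236544414788253 [[-0.6466, -0.7627, -0.0129], [-0.4905, 0.4286, -0.7588], [0.5843, -0.4843, -0.6512]] [269.45792446 413.13224757 592.99225163]
top [[433.13471129617216, 0.0, 260.20026562162747], [0.0, 433.13471129617216, 182.75150844248375], [0.0, 0.0, 1.0]] -0.04927222882434817 [[-0.0281, -0.9995, 0.0167], [-0.9951, 0.0264, -0.0949], [0.0944, -0.0193, -0.9953]] [-126.65276271  587.04432911 1078.55633244]
```

View pics/scene0.png

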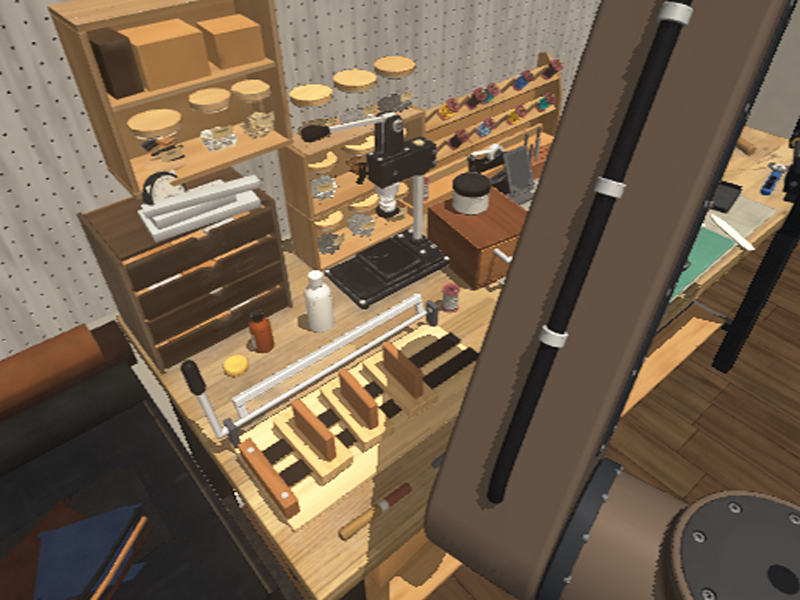

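View pics/top0.png

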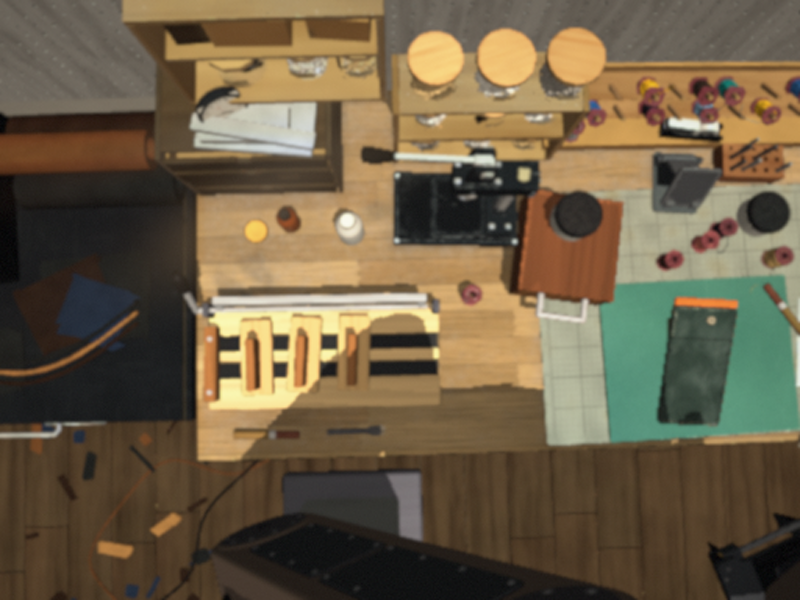

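Three dividers are in place: fins at about (251,360), (301,358) and (351,356) in the top view. The stop is at (210,363), the drawer unit at (570,250) with its handle at (562,318), and the jar at (577,214). I'll enlarge the crops to measure.

```bash
cat > h.py <<'E'
import numpy as np, cv2, pickle
from cell import state, read_camera
def ray(c,u,v):
    K=c["K"];p=np.array([(u-K[0][2])/K[0][0],(v-K[1][2])/K[1][1]]);q=p.copy()
    for _ in range(9): q=p/(1+c["k1"]*(q@q))
    R=np.array(c["R"]);return R.T@np.r_[q,1],-R.T@np.array(c["t"])
def w(c,u,v,z):
    d,o=ray(c,u,v);return o+d*(z-o[2])/d[2]
def pix(c,X):
    X=np.array(c["R"])@np.array(X,float)+np.array(c["t"]);q=X[:2]/X[2];q=q*(1+c["k1"]*(q@q));K=np.array(c["K"])
    return q*[K[0,0],K[1,1]]+K[:2,2]
def crop(c,u0,v0,wd,ht,s,name=None):
    im=cv2.resize(c["color"][v0:v0+ht,u0:u0+wd,::-1],(wd*s,ht*s),interpolation=cv2.INTER_CUBIC)
    for i in range(0,wd,10): cv2.putText(im,str(u0+i),(i*s,8),0,.3,(255,255,255),1) if i%20==0 else 0; cv2.line(im,(i*s,10),(i*s,14),(0,255,255),1)
    for i in range(0,ht,10): cv2.putText(im,str(v0+i),(0,i*s+4),0,.3,(255,255,255),1)
    if name: cv2.imwrite(name,im)
    return im
E
python3 - <<'E'
from h import *
c=pickle.load(open("top0.pkl","rb"))
a=crop(c,112,180,176,84,4); b=crop(c,320,115,88,97,4)
im=np.zeros((600,704,3),np.uint8)
im=np.zeros((336+0,704,3),np.uint8)
im=cv2.vconcat([a]); cv2.imwrite("pics/a.png",a)
b=crop(c,320,115,90,97,6); cv2.imwrite("pics/b.png",b)
E
```

```text
(no output)
```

View pics/a.png

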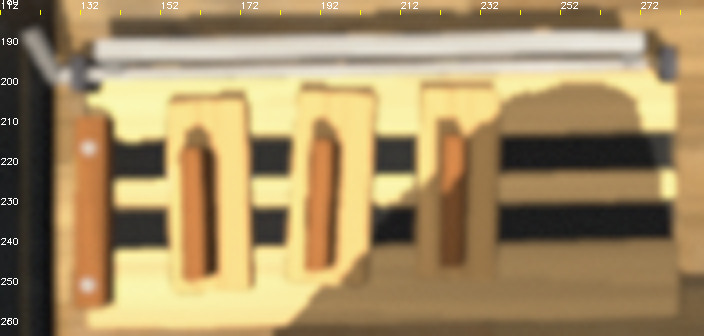

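View pics/b.png

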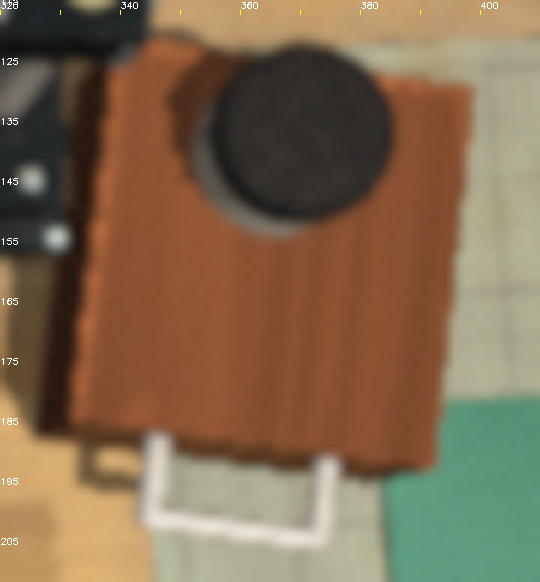

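Crop a shows the stop face at about u=139.5, rails at v≈215–223 and 231–240, and the divider feet. Divider 2 is yawed slightly. Crop b shows handle corners at about (345,201.5) and (374,205).

```bash
python3 - <<'E'
from h import *
c=pickle.load(open("top0.pkl","rb"))
d,o=ray(c,256,192);print("cam",o.round())
A=lambda X,Y,z:w(c,112+(X-1.5)/4,180+(Y-1.5)/4,z).round(1)
for n,X,Y,z in [("BR",677,316,12),("BL",87,328,12),("TR",677,75,12),
 ("rail1 edges L",130,143,20),("",130,178,20),("R",600,134,20),("",600,170,20),("rail2 L",130,209,20),("",130,247,20),("R",600,204,20),("",600,240,20),("rail end",671,150,20),("",671,220,20),
 ("stop top R",104,117,42),("",111,306,42),("stopTL",78,117,42),("BLs",74,304,42),
 ("d1 TL",170,97,38),("TR",247,97,38),("BR",252,287,38),("BL",165,283,38),("fin",183,147,88),("",205,147,88),("",205,279,88),("",183,277,88),
 ("d2",301,90,38),("",374,93,38),("",368,288,38),("",288,280,38),("fin",315,140,88),("",333,140,88),("",328,270,88),("",308,268,88),
 ("d3",422,87,38),("",495,87,38),("",495,277,38),("",418,275,38),("fin",442,136,88),("",463,136,88),("",463,266,88),("",441,266,88)]:print(n,A(X,Y,z))
B=lambda X,Y,z:w(c,320+(X-2.5)/6,115+(Y-2.5)/6,z).round(1)
for n,X,Y,z in [("handle L",155,520,75),("R",322,540,75),("unit FL",70,428,95),("FR",435,468,95),("BL",112,45,95),("BR",472,88,95),("jar L",210,130,149),("R",393,130,149),("T",300,45,149)]:print(n,B(X,Y,z))
E
```

```text
cam [ 479. -121. 1131.]
BR [ 388.6 -190.4   12. ]
BL [391.2 186.7  12. ]
TR [ 542.9 -195.3   12. ]
rail1 edges L [508.3 156.4  20. ]
 [486.  156.5  20. ]
R [ 506.  -144.2   20. ]
 [ 483.  -143.6   20. ]
rail2 L [466.3 156.6  20. ]
 [442.2 156.8  20. ]
R [ 461.4 -143.    20. ]
 [ 438.6 -142.3   20. ]
rail end [ 494.5 -189.4   20. ]
 [ 450. -188.   20.]
stop top R [524.4 167.2  42. ]
 [406.8 163.4  42. ]
stopTL [524.8 183.6  42. ]
BLs [408.6 186.4  42. ]
d1 TL [536.1 126.5  38. ]
TR [534.8  77.9  38. ]
BR [416.   76.1  38. ]
BL [419.9 130.5  38. ]
fin [503.3 107.6  88. ]
 [502.9  94.3  88. ]
 [424.4  95.1  88. ]
 [425.9 108.2  88. ]
d2 [538.4  43.8  38. ]
 [535.2  -2.1  38. ]
 [413.5   3.7  38. ]
 [419.8  53.6  38. ]
fin [505.4  28.3  88. ]
 [505.1  17.5  88. ]
 [427.8  21.6  88. ]
 [429.3  33.5  88. ]
d3 [538.2 -32.5  38. ]
 [537.  -78.5  38. ]
 [418.1 -75.7  38. ]
 [420.7 -27.7  38. ]
fin [505.7 -48.   88. ]
 [505.4 -60.6  88. ]
 [428.  -58.9  88. ]
 [428.3 -45.8  88. ]
handle L [ 527.9 -349.5   75. ]
R [ 517.8 -418.    75. ]
unit FL [ 564.9 -312.5   95. ]
FR [ 544.7 -460.1   95. ]
BL [ 721.3 -336.7   95. ]
BR [ 700.3 -484.6   95. ]
jar L [ 674.4 -362.   149. ]
R [ 672.8 -433.6  149. ]
T [ 707.1 -399.   149. ]
```

>>> carry_out([
  {"slide":[0,0,0],"spin":-0.17},
  {"slide":[0,0,0],"spin":-0.17},
  {"slide":[0,0,0],"spin":-0.17},
  {"slide":[0,0,0],"spin":-0.17},
  {"slide":[0,0,0],"spin":-0.17},
  {"slide":[0,0,0],"spin":-0.17},
  {"slide":[0,0,0],"spin":-0.17},
  {"slide":[0,0,0],"spin":-0.17},
  {"slide":[0,0,0],"spin":-0.17},
  {"slide":[0,0,0],"spin":-0.17},
  {"slide":[0,0,0],"spin":-0.17},
  {"slide":[0,0,0],"spin":-0.176},
], hand=0.65)

```text
t: 1.1
eef_pos: [217.1, -585.9, 214.3]
tcp_rot: [-3.141, -0.001, 1.43]
ft_force: [0.0, -0.8, 0.4]
opening: 0.352
grip_force: 0.0
```

>>> carry_out([
  {"slide":[0.051,0.057,0],"spin":0},
  {"slide":[0.051,0.057,0],"spin":0},
  {"slide":[0.051,0.057,0],"spin":0},
  {"slide":[0.051,0.057,0],"spin":0},
  {"slide":[0.051,0.057,0],"spin":0},
  {"slide":[0.051,0.057,0],"spin":0},
  {"slide":[0.051,0.057,0],"spin":0},
  {"slide":[0.051,0.057,0],"spin":0},
  {"slide":[0.051,0.057,0],"spin":0},
  {"slide":[0.051,0.057,0],"spin":0},
  {"slide":[0.051,0.057,0],"spin":0},
  {"slide":[0.051,0.057,0],"spin":0},
])

```text
t: 2.1
eef_pos: [524.2, -382.2, 214.3]
tcp_rot: [-3.141, -0.0, 1.426]
ft_force: [-0.1, -0.2, 0.6]
opening: 0.352
grip_force: 0.0
```

>>> carry_out([
  {"slide":[0,0,0.06],"spin":0},
  {"slide":[0,0,0.06],"spin":0},
  {"slide":[0,0,0.05],"spin":0},
  {"slide":[0,0,0.05],"spin":0},
  {"slide":[0,0,0.05],"spin":0},
  {"slide":[0,0,0.05],"spin":0},
  {"slide":[0,0,0.04],"spin":0},
  {"slide":[0,0,0.02],"spin":0},
  {"slide":[0,0,0.015],"spin":0},
  {"slide":[0,0,0],"spin":0},
])

```text
t: 2.93
eef_pos: [522.9, -383.1, 55.7]
tcp_rot: [-3.14, -0.001, 1.426]
ft_force: [0.5, -0.4, 0.4]
opening: 0.348
grip_force: 0.0
```

>>> carry_out([
  {"slide":[0,0,0],"spin":0},
  {"slide":[0,0,0],"spin":0},
  {"slide":[0,0,0],"spin":0},
  {"slide":[0,0,0],"spin":0},
  {"slide":[0,0,0],"spin":0},
], hand=1)

```text
t: 3.35
eef_pos: [523.5, -383.5, 57.4]
tcp_rot: [3.14, 0.001, 1.426]
ft_force: [0.5, -0.3, 3.8]
opening: 0.095
grip_force: 30.0
```

>>> carry_out([
  {"slide":[0,-0.02,0],"spin":0},
  {"slide":[0,-0.025,0],"spin":0},
  {"slide":[0,-0.025,0],"spin":0},
  {"slide":[0,-0.025,0],"spin":0},
  {"slide":[0,-0.025,0],"spin":0},
  {"slide":[0,-0.025,0],"spin":0},
  {"slide":[0,-0.025,0],"spin":0},
  {"slide":[0,-0.025,0],"spin":0},
  {"slide":[0,-0.025,0],"spin":0},
  {"slide":[0,-0.025,0],"spin":0},
  {"slide":[0,-0.02,0],"spin":0},
  {"slide":[0,-0.006,0],"spin":0},
])

```text
t: 4.35
eef_pos: [417.0, -366.4, 57.4]
tcp_rot: [3.137, -0.001, 1.424]
ft_force: [29.8, 15.6, -2.6]
opening: 0.099
grip_force: 29.8
```

>>> carry_out([
  {"slide":[0,0,0],"spin":0},
  {"slide":[0,0,0],"spin":0},
  {"slide":[0,0,0],"spin":0},
])

```text
t: 4.6
eef_pos: [417.1, -366.3, 57.4]
tcp_rot: [3.139, -0.001, 1.426]
ft_force: [13.4, 13.3, 6.8]
opening: 0.099
grip_force: 29.8
```

```bash
python3 - <<'E'
from h import *
c=read_camera("scene"); cv2.imwrite("pics/s1.png",cv2.resize(c["color"][:,:,::-1],(800,600)))
c=read_camera("top"); pickle.dump(c,open("top1.pkl","wb")); crop(c,290,120,120,100,6,"pics/t1.png")
E
```

```text
(no output)
```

View pics/t1.png

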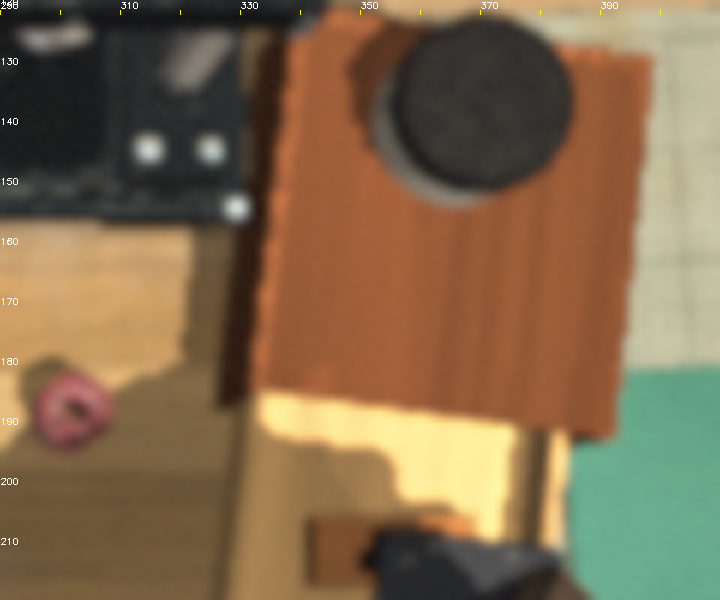

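The drawer is out at its stop (force peak, 108 mm travelled). The spacer's left end shows at about (340–358, 206–217) beside the gripper. Release and clear the view.

>>> carry_out([
  {"slide":[0,0,0],"spin":0},
  {"slide":[0,0,0],"spin":0},
  {"slide":[0,0,0],"spin":0},
  {"slide":[0,0,-0.03],"spin":0},
  {"slide":[0,0,-0.07],"spin":0},
  {"slide":[0,0,-0.09],"spin":0},
  {"slide":[0,0,-0.1],"spin":0},
  {"slide":[0.05,-0.0,-0.1],"spin":0},
  {"slide":[0.08,-0.0,-0.05],"spin":0},
  {"slide":[0.09,0,0],"spin":0},
  {"slide":[0.09,0,0],"spin":0},
  {"slide":[0.09,0,0],"spin":0},
], hand=0.6)

```text
t: 5.7
eef_pos: [438.2, -209.4, 230.2]
tcp_rot: [3.141, 0.001, 1.425]
ft_force: [1.5, -0.2, -1.3]
opening: 0.399
grip_force: 0.0
```

```bash
python3 - <<'E'
from h import *
print(state()["eef_pos"])
c=read_camera("scene"); pickle.dump(c,open("sc2.pkl","wb"))
c=read_camera("top"); pickle.dump(c,open("top2.pkl","wb")); crop(c,320,175,90,75,8,"pics/t2.png")
E
```

```text
[ 438.1742323  -209.43287392  230.2190623 ]
```

View pics/t2.png

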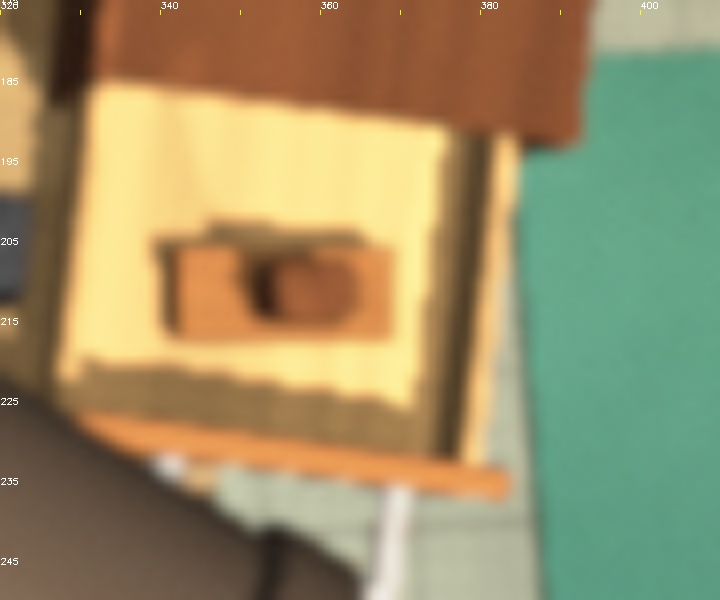

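The spacer lies across the drawer: body corners at about (342,206)–(369,217), grip top at about (359.5,211).

```bash
python3 - <<'E'
from h import *
c=pickle.load(open("top2.pkl","rb"))
A=lambda X,Y,z:w(c,320+(X-3.5)/8,175+(Y-3.5)/8,z).round(1)
for X,Y,z in [(178,247,36),(395,247,36),(391,340,36),(178,337,36),(272,255,74),(356,257,74),(356,323,74),(275,323,74),(78,413,87),(510,485,87)]: print(X,Y,A(X,Y,z))
E
```

```text
178 247 [ 519.3 -348.2   36. ]
395 247 [ 517.4 -417.8   36. ]
391 340 [ 487.9 -415.    36. ]
178 337 [ 490.8 -346.9   36. ]
272 255 [ 514.7 -369.2   74. ]
356 257 [ 513.3 -395.2   74. ]
356 323 [ 493.1 -394.2   74. ]
275 323 [ 493.8 -369.2   74. ]
78 413 [ 468.3 -305.1   87. ]
510 485 [ 442.7 -435.5   87. ]
```

>>> carry_out([
  {"slide":[0,0,0],"spin":0.23},
  {"slide":[0,0,0],"spin":0.23},
  {"slide":[0,0,0],"spin":0.23},
  {"slide":[0,0,0],"spin":0.23},
  {"slide":[0,0,0],"spin":0.23},
  {"slide":[0,0,0],"spin":0.23},
  {"slide":[0,0,0],"spin":0.23},
  {"slide":[0,0,0],"spin":0.23},
  {"slide":[0,0,0],"spin":0.23},
  {"slide":[0,0,0],"spin":0.23},
  {"slide":[0,0,0],"spin":0.23},
  {"slide":[0,0,0],"spin":0.23},
], hand=0.4)

```text
t: 6.8
eef_pos: [438.3, -211.5, 229.7]
tcp_rot: [3.141, 0.0, -0.026]
ft_force: [-0.2, 0.3, 0.2]
opening: 0.6
grip_force: 0.0
```

>>> carry_out([
  {"slide":[0.03,0.071,0],"spin":0.02},
  {"slide":[0.03,0.071,0],"spin":0},
  {"slide":[0.03,0.071,0],"spin":0},
  {"slide":[0.03,0.071,0],"spin":0},
  {"slide":[0.03,0.071,0],"spin":0},
  {"slide":[0.027,0.071,0],"spin":0},
  {"slide":[0,0,0],"spin":0},
  {"slide":[0,0,0.06],"spin":0},
  {"slide":[0,0,0.08],"spin":0},
  {"slide":[0,0,0.06],"spin":0},
  {"slide":[0,0,0],"spin":0},
])

```text
t: 7.72
eef_pos: [502.5, -382.1, 145.1]
tcp_rot: [-3.137, 0.006, -0.03]
ft_force: [-0.2, -0.0, -0.7]
opening: 0.597
grip_force: 0.0
```

>>> carry_out([
  {"slide":[0.003,0,0.05],"spin":0},
  {"slide":[0,0,0.06],"spin":0},
  {"slide":[0,0,0.06],"spin":0},
  {"slide":[0,0,0.05],"spin":0},
  {"slide":[0,0,0.03],"spin":0},
  {"slide":[0,0,0.015],"spin":0},
  {"slide":[0,0,0],"spin":0},
  {"slide":[0,0,0],"spin":0},
])

```text
t: 8.38
eef_pos: [506.4, -383.5, 45.0]
tcp_rot: [3.141, -0.001, -0.03]
ft_force: [-0.3, 0.5, 0.3]
opening: 0.6
grip_force: 0.0
```

>>> carry_out([
  {"slide":[0,0,0],"spin":0},
  {"slide":[0,0,0],"spin":0},
  {"slide":[0,0,0],"spin":0},
  {"slide":[0,0,0],"spin":0},
  {"slide":[0,0,0],"spin":0},
  {"slide":[0,0,0],"spin":0},
], hand=1)

```text
t: 8.88
eef_pos: [506.1, -383.1, 44.2]
tcp_rot: [3.141, -0.0, -0.029]
ft_force: [-0.1, -0.4, 1.0]
opening: 0.274
grip_force: 30.0
```

>>> carry_out([
  {"slide":[0,0,-0.02],"spin":0},
  {"slide":[0,0,-0.04],"spin":0},
  {"slide":[0,0,-0.05],"spin":0},
  {"slide":[0,0,-0.06],"spin":0},
  {"slide":[0,0,-0.06],"spin":0},
  {"slide":[0,0,-0.06],"spin":0},
  {"slide":[0,0,-0.06],"spin":0},
  {"slide":[0,0,-0.04],"spin":0},
  {"slide":[0,-0.05,0],"spin":0},
  {"slide":[0,-0.08,0],"spin":0},
  {"slide":[0,-0.09,0],"spin":0},
  {"slide":[0,-0.09,0],"spin":0},
])

```text
t: 9.88
eef_pos: [509.1, -257.8, 200.2]
tcp_rot: [-3.141, 0.0, -0.031]
ft_force: [0.6, 0.1, -1.8]
opening: 0.273
grip_force: 30.0
```

>>> carry_out([
  {"slide":[0,0,0],"spin":-0.2},
  {"slide":[0,0,0],"spin":-0.235},
  {"slide":[0,0,0],"spin":-0.235},
  {"slide":[0,0,0],"spin":-0.235},
  {"slide":[0,0,0],"spin":-0.235},
  {"slide":[0,0,0],"spin":-0.235},
  {"slide":[0,0,0],"spin":-0.235},
  {"slide":[0,0,0],"spin":-0.235},
  {"slide":[0,0,0],"spin":-0.235},
  {"slide":[0,0,0],"spin":-0.235},
  {"slide":[0,0,0],"spin":-0.235},
  {"slide":[0,0,0],"spin":-0.235},
])

```text
t: 10.88
eef_pos: [509.5, -258.9, 200.2]
tcp_rot: [-3.141, -0.0, 1.435]
ft_force: [0.6, 0.6, -1.7]
opening: 0.27
grip_force: 30.0
```

>>> carry_out([
  {"slide":[0.08,-0.005,0],"spin":-0.235},
  {"slide":[0.09,-0.005,0],"spin":-0.02},
  {"slide":[0.09,-0.005,0],"spin":0},
  {"slide":[0.09,-0.005,0],"spin":0},
  {"slide":[0.09,-0.005,0],"spin":0},
  {"slide":[0.09,-0.005,0],"spin":0},
  {"slide":[0.09,-0.005,0],"spin":0},
  {"slide":[0.09,-0.005,0],"spin":0},
  {"slide":[0.09,-0.005,0],"spin":0},
  {"slide":[0.09,-0.005,0],"spin":0},
  {"slide":[0.06,-0.005,0],"spin":0},
  {"slide":[0,0,0],"spin":0},
])

```text
t: 11.88
eef_pos: [494.8, 124.6, 200.3]
tcp_rot: [3.142, -0.001, 1.566]
ft_force: [0.1, 0.6, -1.1]
opening: 0.271
grip_force: 30.0
```

>>> carry_out([
  {"slide":[0.03,-0.024,0],"spin":0.01},
  {"slide":[0.0285,-0.023,0],"spin":0},
  {"slide":[0,0,0.03],"spin":0},
  {"slide":[0,0,0.05],"spin":0},
  {"slide":[0,0,0.06],"spin":0},
  {"slide":[0,0,0.06],"spin":0},
  {"slide":[0,0,0.05],"spin":0},
  {"slide":[0,0,0.02],"spin":0},
  {"slide":[0,0,0],"spin":0},
  {"slide":[0,0,0],"spin":0},
])

```text
t: 12.72
eef_pos: [477.4, 144.4, 92.4]
tcp_rot: [3.142, 0.0, 1.557]
ft_force: [0.0, -1.0, -0.7]
opening: 0.27
grip_force: 30.0
```

```bash
python3 - <<'E'
from h import *
s=state();print(s["eef_pos"],s["tcp_rot"],s["opening"])
a=read_camera("scene"); pickle.dump(a,open("sc3.pkl","wb"))
c=read_camera("top"); pickle.dump(c,open("top3.pkl","wb"))
im=np.zeros((600,640,3),np.uint8)
im[:250,:]=cv2.resize(crop(c,110,190,128,50,5),(640,250)); 
im[250:]=crop(a,120,230,128,70,5)
cv2.imwrite("pics/t3.png",im)
E
```

```text
[477.3711866  144.43073393  92.4064345 ] [3.14156904e+00 1.28411542e-04 1.55670432e+00] 0.2695247922292088
```

View pics/t3.png

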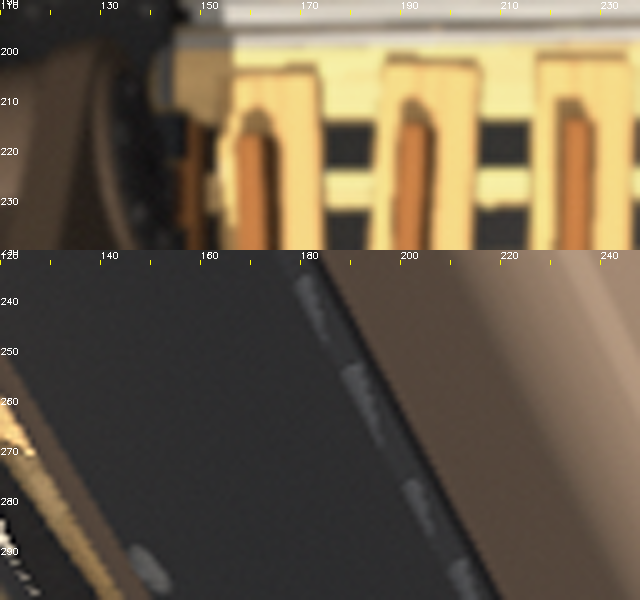

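```bash
python3 - <<'E'
from h import *
c=pickle.load(open("top3.pkl","rb"))
print("edge",[pix(c,(x,127,z)).round(1) for x in(512,442) for z in (60,84)])
print("d1edge",[pix(c,(x,126.5,38)).round(1) for x in(535,418)], "stop",pix(c,(475,165,42)))
# visible right edge of brown piece and left edge of foot 1 at crop (X/5)
for z in (60,84): print(z,w(c,110+(200-2)/5,190+(180-2)/5,z))
E
```

```text
edge [array([152. , 213.2]), array([149.7, 213. ]), array([152.2, 241.8]), array([149.9, 242.2])]
d1edge [array([154.1, 204.3]), array([154.5, 251.1])] stop [138.57037596 228.620325  ]
60 [481.7716443  133.02933445  60.        ]
84 [481.70563141 127.33331358  84.        ]
```

>>> carry_out([
  {"slide":[0.015,0,0],"spin":0},
  {"slide":[0,0,0],"spin":0},
  {"slide":[0,0,0.02],"spin":0},
  {"slide":[0,0,0.025],"spin":0},
  {"slide":[0,0,0.025],"spin":0},
  {"slide":[0,0,0.015],"spin":0},
  {"slide":[0,0,0.006],"spin":0},
  {"slide":[0,0,0],"spin":0},
  {"slide":[0,0,0],"spin":0},
])

```text
t: 13.57
eef_pos: [477.2, 150.6, 55.2]
tcp_rot: [-3.141, 0.0, 1.557]
ft_force: [0.2, -0.0, -1.1]
opening: 0.271
grip_force: 30.0
```

>>> carry_out([
  {"slide":[0,0,0.0025],"spin":0},
  {"slide":[0.002,0,0.0025],"spin":0},
  {"slide":[0.002,0,0],"spin":0},
  {"slide":[0.002,0,0],"spin":0},
  {"slide":[0.002,0,0],"spin":0},
  {"slide":[0,0,0],"spin":0},
])

```text
t: 14.07
eef_pos: [477.3, 153.1, 53.7]
tcp_rot: [3.141, 0.001, 1.558]
ft_force: [1.1, -9.8, 0.3]
opening: 0.272
grip_force: 30.0
```

>>> carry_out([
  {"slide":[-0.0015,0,0.002],"spin":0},
  {"slide":[0,0,0.003],"spin":0},
  {"slide":[0,0,0],"spin":0},
  {"slide":[0,0,0],"spin":0},
])

```text
t: 14.4
eef_pos: [477.4, 152.9, 52.1]
tcp_rot: [3.141, 0.001, 1.558]
ft_force: [-2.3, -6.8, 9.5]
opening: 0.275
grip_force: 30.0
```

>>> carry_out([
  {"slide":[0,0,0],"spin":0},
  {"slide":[0,0,0],"spin":0},
  {"slide":[0,0,0],"spin":0},
  {"slide":[0,0,-0.02],"spin":0},
  {"slide":[0,0,-0.06],"spin":0},
  {"slide":[0,0,-0.08],"spin":0},
  {"slide":[0,0,-0.08],"spin":0},
  {"slide":[-0.04,-0.03,-0.06],"spin":0},
  {"slide":[-0.05,-0.03,0],"spin":0.1},
  {"slide":[-0.04,-0.02,0],"spin":0.23},
  {"slide":[0,0,0],"spin":0.23},
  {"slide":[0,0,0],"spin":0.23},
], hand=0.5)

```text
t: 15.4
eef_pos: [443.3, 101.6, 172.4]
tcp_rot: [3.141, -0.0, 1.136]
ft_force: [0.2, 0.1, 0.2]
opening: 0.501
grip_force: 0.0
```

>>> carry_out([
  {"slide":[0,0,0],"spin":0.22},
  {"slide":[0,0,0],"spin":0.22},
  {"slide":[0,0,0],"spin":0.22},
  {"slide":[0,0,0],"spin":0.22},
  {"slide":[0,0,0],"spin":0.22},
  {"slide":[0,0,0],"spin":0.22},
  {"slide":[0,0,0],"spin":0.22},
  {"slide":[0,0,0],"spin":0.22},
  {"slide":[0,0,0],"spin":0.22},
  {"slide":[0,0,0],"spin":0.21},
  {"slide":[0,0,0],"spin":0},
], hand=0.6)

```text
t: 16.32
eef_pos: [443.6, 102.3, 171.9]
tcp_rot: [-3.142, -0.0, -0.008]
ft_force: [-1.0, 0.2, 0.3]
opening: 0.401
grip_force: 0.0
```

```bash
python3 - <<'E'
from h import *
s=state();print(s["eef_pos"],s["tcp_rot"],s["opening"])
c=read_camera("top"); pickle.dump(c,open("top4.pkl","wb"))
crop(c,110,185,140,85,5,"pics/t4.png")
E
```

```text
[443.62521774 102.25633034 171.94486778] [-3.14158614e+00 -3.74165493e-04 -8.25905801e-03] 0.40119790376132186
```

View pics/t4.png

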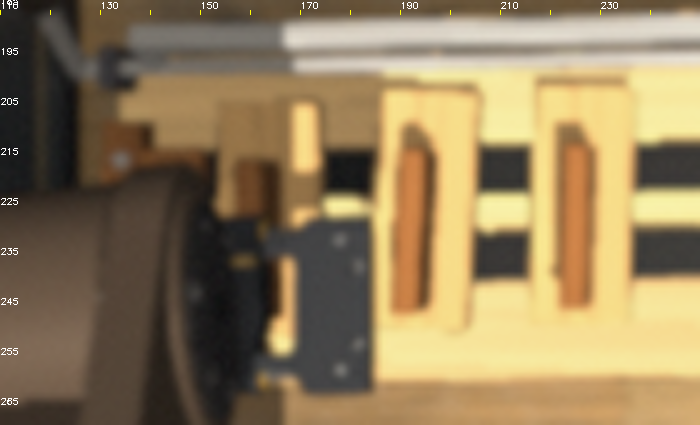

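The spacer stands against the stop (u≈140–151) and the gripper is over divider 1's fin (u≈160–165). Now to grip the fin.

>>> carry_out([
  {"slide":[0.003,0,0.03],"spin":0},
  {"slide":[0,0,0.06],"spin":0},
  {"slide":[0,0,0.06],"spin":0},
  {"slide":[0,0,0.06],"spin":0},
  {"slide":[0,0,0.05],"spin":0},
  {"slide":[0,0,0.03],"spin":0},
  {"slide":[0,0,0.015],"spin":0},
  {"slide":[0,0,0],"spin":0},
  {"slide":[0,0,0],"spin":0},
])

```text
t: 17.12
eef_pos: [445.0, 102.2, 49.8]
tcp_rot: [3.142, -0.0, -0.002]
ft_force: [-0.2, -0.5, 0.1]
opening: 0.401
grip_force: 0.0
```

>>> carry_out([
  {"slide":[0,0,0],"spin":0},
  {"slide":[0,0,0],"spin":0},
  {"slide":[0,0,0],"spin":0},
  {"slide":[0,0,0],"spin":0},
  {"slide":[0,0,0],"spin":0},
], hand=1)

```text
t: 17.53
eef_pos: [445.1, 102.2, 49.9]
tcp_rot: [3.142, -0.001, -0.003]
ft_force: [-1.0, 0.2, 5.2]
opening: 0.143
grip_force: 30.0
```

>>> carry_out([
  {"slide":[0,-0.004,0],"spin":0},
  {"slide":[0,-0.004,0],"spin":0},
  {"slide":[0,-0.004,0],"spin":0},
  {"slide":[0,-0.004,0],"spin":0},
  {"slide":[0,-0.003,0],"spin":0},
  {"slide":[0,0,0],"spin":0},
  {"slide":[0,0,0],"spin":0},
])

```text
t: 18.12
eef_pos: [445.2, 109.4, 49.9]
tcp_rot: [3.141, -0.001, -0.003]
ft_force: [-0.8, -5.1, 5.9]
opening: 0.146
grip_force: 30.0
```

>>> carry_out([
  {"slide":[0,-0.002,0],"spin":0},
  {"slide":[0,0,0],"spin":0},
  {"slide":[0,0,0],"spin":0},
])

```text
t: 18.37
eef_pos: [445.2, 110.1, 49.9]
tcp_rot: [3.141, -0.001, -0.003]
ft_force: [-0.2, -5.5, 6.6]
opening: 0.146
grip_force: 30.0
```

>>> carry_out([
  {"slide":[0,-0.002,0],"spin":0},
  {"slide":[0,0,0],"spin":0},
  {"slide":[0,0,0],"spin":0},
])

```text
t: 18.62
eef_pos: [445.1, 110.9, 49.9]
tcp_rot: [3.141, -0.001, -0.003]
ft_force: [0.3, -7.5, 6.9]
opening: 0.148
grip_force: 30.0
```

>>> carry_out([
  {"slide":[0,-0.002,0],"spin":0},
  {"slide":[0,0,0],"spin":0},
  {"slide":[0,0,0],"spin":0},
])

```text
t: 18.87
eef_pos: [445.1, 111.6, 49.9]
tcp_rot: [3.141, -0.001, -0.004]
ft_force: [-0.5, -8.0, 6.5]
opening: 0.144
grip_force: 30.0
```

>>> carry_out([
  {"slide":[0,-0.002,0],"spin":0},
  {"slide":[0,0,0],"spin":0},
  {"slide":[0,0,0],"spin":0},
])

```text
t: 19.12
eef_pos: [445.1, 112.1, 49.9]
tcp_rot: [3.141, -0.0, -0.004]
ft_force: [-0.4, -12.6, 7.1]
opening: 0.151
grip_force: 30.0
```

>>> carry_out([
  {"slide":[0,-0.002,0],"spin":0},
  {"slide":[0,0,0],"spin":0},
  {"slide":[0,0,0],"spin":0},
])

```text
t: 19.37
eef_pos: [445.0, 112.3, 50.0]
tcp_rot: [3.14, -0.0, -0.004]
ft_force: [-0.5, -20.7, 9.3]
opening: 0.147
grip_force: 30.1
```

>>> carry_out([
  {"slide":[0,0.002,0],"spin":0},
  {"slide":[0,0,0],"spin":0},
  {"slide":[0,0,0],"spin":0},
  {"slide":[0,0,-0.03],"spin":0},
  {"slide":[0,0,-0.08],"spin":0},
  {"slide":[0,0,-0.09],"spin":0},
  {"slide":[0,0,-0.08],"spin":0},
  {"slide":[0.02,-0.02,-0.02],"spin":0},
  {"slide":[0.04,-0.05,0],"spin":0},
  {"slide":[0.02,-0.03,0],"spin":-0.21},
  {"slide":[0,0,0],"spin":-0.23},
  {"slide":[0,0,0],"spin":-0.23},
], hand=0.6)

```text
t: 20.37
eef_pos: [477.2, 153.8, 169.3]
tcp_rot: [-3.142, 0.0, 0.355]
ft_force: [0.3, 0.1, 0.1]
opening: 0.4
grip_force: 0.0
```

>>> carry_out([
  {"slide":[0,0,0],"spin":-0.23},
  {"slide":[0,0,0],"spin":-0.23},
  {"slide":[0,0,0],"spin":-0.23},
  {"slide":[0,0,0],"spin":-0.23},
  {"slide":[0,0,0],"spin":-0.23},
  {"slide":[0,0,0],"spin":-0.23},
  {"slide":[0,0,0],"spin":-0.23},
  {"slide":[0,0,0],"spin":-0.23},
  {"slide":[0,0,0],"spin":-0.23},
  {"slide":[0,0,0],"spin":-0.23},
  {"slide":[0,0,0],"spin":0},
  {"slide":[0,0,0],"spin":0},
], hand=0.4)

```text
t: 21.37
eef_pos: [476.9, 153.0, 169.4]
tcp_rot: [-3.141, 0.0, 1.548]
ft_force: [-0.1, -0.5, -0.4]
opening: 0.599
grip_force: 0.0
```

>>> carry_out([
  {"slide":[0,0,0.03],"spin":-0.02},
  {"slide":[0,0,0.06],"spin":0},
  {"slide":[0,0,0.06],"spin":0},
  {"slide":[0,0,0.06],"spin":0},
  {"slide":[0,0,0.05],"spin":0},
  {"slide":[0,0,0.02],"spin":0},
  {"slide":[0,0,0.012],"spin":0},
  {"slide":[0,0,0],"spin":0},
  {"slide":[0,0,0],"spin":0},
])

```text
t: 22.12
eef_pos: [477.4, 153.0, 53.3]
tcp_rot: [3.141, -0.0, 1.561]
ft_force: [0.8, -0.5, 0.0]
opening: 0.6
grip_force: 0.0
```

>>> carry_out([
  {"slide":[0,0,0],"spin":0},
  {"slide":[0,0,0],"spin":0},
  {"slide":[0,0,0],"spin":0},
  {"slide":[0,0,0],"spin":0},
  {"slide":[0,0,0],"spin":0},
  {"slide":[0,0,0],"spin":0},
], hand=1)

```text
t: 22.62
eef_pos: [477.2, 152.9, 52.9]
tcp_rot: [3.141, -0.0, 1.562]
ft_force: [0.0, 0.1, 2.4]
opening: 0.273
grip_force: 30.0
```

>>> carry_out([
  {"slide":[0,0,-0.01],"spin":0},
  {"slide":[0,0,-0.03],"spin":0},
  {"slide":[0,0,-0.06],"spin":0},
  {"slide":[0,0,-0.06],"spin":0},
  {"slide":[0,0,-0.06],"spin":0},
  {"slide":[-0.03,0,0],"spin":0},
  {"slide":[-0.07,0,0],"spin":0},
  {"slide":[-0.07,0,0],"spin":0},
  {"slide":[-0.034,0,0],"spin":0},
  {"slide":[0,0,0],"spin":0},
  {"slide":[0,0,0],"spin":0},
])

```text
t: 23.53
eef_pos: [476.1, 70.6, 140.2]
tcp_rot: [-3.141, 0.0, 1.56]
ft_force: [0.7, 0.9, -1.2]
opening: 0.273
grip_force: 30.0
```

```bash
python3 - <<'E'
from h import *
s=state();print(s["eef_pos"],s["tcp_rot"],s["opening"])
c=read_camera("top"); pickle.dump(c,open("top5.pkl","wb"))
crop(c,125,185,120,85,6,"pics/t5.png")
E
```

```text
[476.0502084   70.57236154 140.24357898] [-3.14072298e+00  3.37956950e-05  1.56028720e+00] 0.27284139113436795
```

View pics/t5.png

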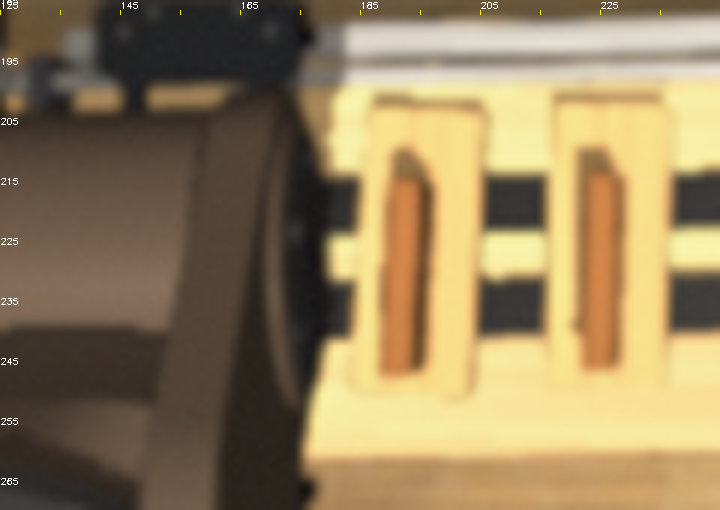

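Divider 2's foot edge, at (187,202)→(183,250), is y≈44–54. The spacer's edges will be at about 55 and 85, so there is clearance on both sides.

>>> carry_out([
  {"slide":[0,0,0.03],"spin":0},
  {"slide":[0,0,0.05],"spin":0},
  {"slide":[0,0,0.05],"spin":0},
  {"slide":[0,0,0.04],"spin":0},
  {"slide":[0,0,0.02],"spin":0},
  {"slide":[0,0,0],"spin":0},
  {"slide":[0,0,0],"spin":0},
])

```text
t: 24.17
eef_pos: [476.3, 71.7, 64.7]
tcp_rot: [-3.141, 0.0, 1.563]
ft_force: [-0.6, -0.1, -1.9]
opening: 0.271
grip_force: 30.0
```

>>> carry_out([
  {"slide":[0,0,0.01],"spin":0},
  {"slide":[0,0,0.01],"spin":0},
  {"slide":[0,0,0.005],"spin":0},
  {"slide":[0.001,0,0],"spin":0},
  {"slide":[0,0,0],"spin":0},
  {"slide":[0,0,0],"spin":0},
])

```text
t: 24.67
eef_pos: [476.5, 71.6, 54.9]
tcp_rot: [3.141, 0.0, 1.562]
ft_force: [-0.5, 0.6, -2.8]
opening: 0.268
grip_force: 30.0
```

>>> carry_out([
  {"slide":[0.0015,0,0.002],"spin":0},
  {"slide":[0,0,0.002],"spin":0},
  {"slide":[0,0,0.002],"spin":0},
  {"slide":[0,0,0],"spin":0},
  {"slide":[0,0,0],"spin":0},
])

```text
t: 25.08
eef_pos: [476.5, 72.3, 52.8]
tcp_rot: [3.141, 0.0, 1.562]
ft_force: [-2.1, 0.8, 8.5]
opening: 0.275
grip_force: 30.0
```

>>> carry_out([
  {"slide":[0,0,0],"spin":0},
  {"slide":[0,0,0],"spin":0},
  {"slide":[0,0,0],"spin":0},
  {"slide":[0,0,-0.02],"spin":0},
  {"slide":[0,0,-0.06],"spin":0},
  {"slide":[0,0,-0.08],"spin":0},
  {"slide":[0,0,-0.08],"spin":0},
  {"slide":[-0.04,-0.03,-0.06],"spin":0},
  {"slide":[-0.05,-0.03,0],"spin":0},
  {"slide":[-0.025,-0.019,0],"spin":0.22},
  {"slide":[0,0,0],"spin":0.235},
  {"slide":[0,0,0],"spin":0.235},
], hand=0.5)

```text
t: 26.08
eef_pos: [444.0, 26.0, 173.1]
tcp_rot: [3.141, -0.0, 1.194]
ft_force: [-0.5, 0.3, -0.9]
opening: 0.5
grip_force: 0.0
```

>>> carry_out([
  {"slide":[0,0,0],"spin":0.235},
  {"slide":[0,0,0],"spin":0.235},
  {"slide":[0,0,0],"spin":0.235},
  {"slide":[0,0,0],"spin":0.235},
  {"slide":[0,0,0],"spin":0.235},
  {"slide":[0,0,0],"spin":0.235},
  {"slide":[0,0,0],"spin":0.235},
  {"slide":[0,0,0],"spin":0.235},
  {"slide":[0,0,0],"spin":0.235},
  {"slide":[0,0,0],"spin":0.235},
  {"slide":[0,0,0],"spin":0.04},
  {"slide":[0,0,0],"spin":0},
], hand=0.6)

```text
t: 27.08
eef_pos: [444.3, 26.5, 172.6]
tcp_rot: [3.142, -0.0, -0.048]
ft_force: [-0.0, -0.0, 0.5]
opening: 0.405
grip_force: 0.0
```

>>> carry_out([
  {"slide":[0,0,0.03],"spin":0},
  {"slide":[0,0,0.06],"spin":0},
  {"slide":[0,0,0.06],"spin":0},
  {"slide":[0,0,0.06],"spin":0},
  {"slide":[0,0,0.05],"spin":0},
  {"slide":[0,0,0.03],"spin":0},
  {"slide":[0,0,0.015],"spin":0},
  {"slide":[0,0,0],"spin":0},
  {"slide":[0,0,0],"spin":0},
])

```text
t: 27.83
eef_pos: [444.5, 26.5, 50.6]
tcp_rot: [3.142, -0.0, -0.049]
ft_force: [1.2, 0.2, 0.6]
opening: 0.4
grip_force: 0.0
```

>>> carry_out([
  {"slide":[0,0,0],"spin":0},
  {"slide":[0,0,0],"spin":0},
  {"slide":[0,0,0],"spin":0},
  {"slide":[0,0,0],"spin":0},
  {"slide":[0,0,0],"spin":-0.04},
  {"slide":[0,0,0],"spin":-0.04},
  {"slide":[0,0,0],"spin":0},
  {"slide":[0,0,0],"spin":0},
], hand=1)

```text
t: 28.5
eef_pos: [444.5, 26.4, 50.7]
tcp_rot: [3.141, -0.001, -0.007]
ft_force: [-0.5, -1.1, 6.7]
opening: 0.146
grip_force: 30.0
```

>>> carry_out([
  {"slide":[0,-0.004,0],"spin":0},
  {"slide":[0,-0.004,0],"spin":0},
  {"slide":[0,-0.004,0],"spin":0},
  {"slide":[0,0,0],"spin":0},
  {"slide":[0,0,0],"spin":0},
])

```text
t: 28.92
eef_pos: [444.8, 31.0, 50.6]
tcp_rot: [3.141, -0.001, -0.007]
ft_force: [0.4, -4.8, 6.2]
opening: 0.148
grip_force: 30.0
```

>>> carry_out([
  {"slide":[0,-0.001,0],"spin":0},
  {"slide":[0,0,0],"spin":0},
  {"slide":[0,0,0],"spin":0},
])

```text
t: 29.17
eef_pos: [444.8, 31.3, 50.6]
tcp_rot: [3.141, -0.001, -0.007]
ft_force: [0.1, -5.2, 6.0]
opening: 0.144
grip_force: 30.0
```

>>> carry_out([
  {"slide":[0,-0.001,0],"spin":0},
  {"slide":[0,0,0],"spin":0},
  {"slide":[0,0,0],"spin":0},
])

```text
t: 29.42
eef_pos: [444.8, 31.6, 50.6]
tcp_rot: [3.141, -0.001, -0.007]
ft_force: [-0.6, -7.4, 5.8]
opening: 0.145
grip_force: 30.0
```

>>> carry_out([
  {"slide":[0,-0.001,0],"spin":0},
  {"slide":[0,0,0],"spin":0},
  {"slide":[0,0,0],"spin":0},
])

```text
t: 29.67
eef_pos: [444.8, 31.9, 50.7]
tcp_rot: [3.141, -0.001, -0.007]
ft_force: [-0.4, -7.2, 6.1]
opening: 0.148
grip_force: 30.0
```

>>> carry_out([
  {"slide":[0,-0.001,0],"spin":0},
  {"slide":[0,0,0],"spin":0},
  {"slide":[0,0,0],"spin":0},
])

```text
t: 29.92
eef_pos: [444.9, 32.2, 50.7]
tcp_rot: [3.141, -0.001, -0.007]
ft_force: [-0.0, -9.7, 6.9]
opening: 0.144
grip_force: 30.0
```

>>> carry_out([
  {"slide":[0,0.0015,0],"spin":0},
  {"slide":[0,0,0],"spin":0},
  {"slide":[0,0,0],"spin":0},
  {"slide":[0,0,-0.03],"spin":0},
  {"slide":[0,0,-0.08],"spin":0},
  {"slide":[0,0,-0.09],"spin":0},
  {"slide":[0,0,-0.08],"spin":0},
  {"slide":[0.02,-0.02,-0.02],"spin":0},
  {"slide":[0.04,-0.05,0],"spin":0},
  {"slide":[0.02,-0.032,0],"spin":-0.23},
  {"slide":[0,0,0],"spin":-0.235},
  {"slide":[0,0,0],"spin":-0.235},
], hand=0.6)

```text
t: 30.92
eef_pos: [476.9, 73.7, 170.2]
tcp_rot: [-3.142, 0.0, 0.366]
ft_force: [-0.1, -0.3, -0.7]
opening: 0.4
grip_force: 0.0
```

>>> carry_out([
  {"slide":[0,0,0],"spin":-0.23},
  {"slide":[0,0,0],"spin":-0.23},
  {"slide":[0,0,0],"spin":-0.23},
  {"slide":[0,0,0],"spin":-0.23},
  {"slide":[0,0,0],"spin":-0.23},
  {"slide":[0,0,0],"spin":-0.23},
  {"slide":[0,0,0],"spin":-0.23},
  {"slide":[0,0,0],"spin":-0.23},
  {"slide":[0,0,0],"spin":-0.23},
  {"slide":[0,0,0],"spin":-0.23},
  {"slide":[0,0,0],"spin":0},
  {"slide":[0,0,0],"spin":0},
], hand=0.4)

```text
t: 31.92
eef_pos: [476.6, 73.0, 170.2]
tcp_rot: [-3.141, 0.0, 1.559]
ft_force: [-0.7, -0.1, -0.4]
opening: 0.601
grip_force: 0.0
```

>>> carry_out([
  {"slide":[0,0,0.03],"spin":-0.005},
  {"slide":[0,0,0.06],"spin":0},
  {"slide":[0,0,0.06],"spin":0},
  {"slide":[0,0,0.06],"spin":0},
  {"slide":[0,0,0.05],"spin":0},
  {"slide":[0,0,0.02],"spin":0},
  {"slide":[0,0,0.013],"spin":0},
  {"slide":[0,0,0],"spin":0},
  {"slide":[0,0,0],"spin":0},
])

```text
t: 32.67
eef_pos: [477.1, 72.9, 53.7]
tcp_rot: [3.141, 0.0, 1.564]
ft_force: [0.6, -0.5, -0.1]
opening: 0.6
grip_force: 0.0
```

>>> carry_out([
  {"slide":[0,0,0],"spin":0},
  {"slide":[0,0,0],"spin":0},
  {"slide":[0,0,0],"spin":0},
  {"slide":[0,0,0],"spin":0},
  {"slide":[0,0,0],"spin":0},
  {"slide":[0,0,0],"spin":0},
], hand=1)

```text
t: 33.17
eef_pos: [476.7, 72.8, 53.3]
tcp_rot: [3.142, 0.0, 1.565]
ft_force: [-2.3, -1.0, 4.6]
opening: 0.273
grip_force: 30.0
```

>>> carry_out([
  {"slide":[0,0,-0.01],"spin":0},
  {"slide":[0,0,-0.03],"spin":0},
  {"slide":[0,0,-0.06],"spin":0},
  {"slide":[0,0,-0.06],"spin":0},
  {"slide":[0,0,-0.06],"spin":0},
  {"slide":[-0.03,0,0],"spin":0},
  {"slide":[-0.07,0,0],"spin":0},
  {"slide":[-0.07,0,0],"spin":0},
  {"slide":[-0.035,0,0],"spin":0},
  {"slide":[0,0,0],"spin":0},
  {"slide":[0,0,0],"spin":0},
])

```text
t: 34.08
eef_pos: [476.1, -9.5, 141.2]
tcp_rot: [-3.141, -0.0, 1.563]
ft_force: [-0.2, -0.1, -2.4]
opening: 0.277
grip_force: 30.0
```

>>> carry_out([
  {"slide":[0,0,0.03],"spin":0},
  {"slide":[0,0,0.05],"spin":0},
  {"slide":[0,0,0.05],"spin":0},
  {"slide":[0,0,0.04],"spin":0},
  {"slide":[0,0,0.02],"spin":0},
  {"slide":[0,0,0],"spin":0},
  {"slide":[0,0,0],"spin":0},
])

```text
t: 34.67
eef_pos: [476.3, -8.6, 65.2]
tcp_rot: [-3.141, -0.0, 1.566]
ft_force: [0.1, 0.1, -0.6]
opening: 0.271
grip_force: 30.0
```

>>> carry_out([
  {"slide":[0,0,0.01],"spin":0},
  {"slide":[0,0,0.01],"spin":0},
  {"slide":[0,0,0.005],"spin":0},
  {"slide":[0,0,0],"spin":0},
  {"slide":[0,0,0],"spin":0},
])

```text
t: 35.08
eef_pos: [476.3, -9.2, 55.2]
tcp_rot: [3.142, 0.0, 1.565]
ft_force: [-0.3, -0.1, -1.8]
opening: 0.274
grip_force: 30.0
```

>>> carry_out([
  {"slide":[0.0035,0,0.002],"spin":0},
  {"slide":[0,0,0.002],"spin":0},
  {"slide":[0,0,0.002],"spin":0},
  {"slide":[0,0,0],"spin":0},
  {"slide":[0,0,0],"spin":0},
])

```text
t: 35.5
eef_pos: [476.3, -7.7, 53.3]
tcp_rot: [3.141, 0.0, 1.565]
ft_force: [-2.4, 0.9, 7.9]
opening: 0.271
grip_force: 30.0
```

>>> carry_out([
  {"slide":[0,0,0],"spin":0},
  {"slide":[0,0,0],"spin":0},
  {"slide":[0,0,0],"spin":0},
  {"slide":[0,0,-0.02],"spin":0},
  {"slide":[0,0,-0.06],"spin":0},
  {"slide":[0,0,-0.08],"spin":0},
  {"slide":[0,0,-0.08],"spin":0},
  {"slide":[-0.04,-0.03,-0.06],"spin":0},
  {"slide":[-0.05,-0.03,0],"spin":0},
  {"slide":[-0.024,-0.018,0],"spin":0.2},
  {"slide":[0,0,0],"spin":0.23},
  {"slide":[0,0,0],"spin":0.23},
], hand=0.5)

```text
t: 36.5
eef_pos: [444.4, -53.7, 173.5]
tcp_rot: [3.141, 0.0, 1.212]
ft_force: [0.5, -0.5, -0.2]
opening: 0.501
grip_force: 0.0
```

>>> carry_out([
  {"slide":[0,0,0],"spin":0.235},
  {"slide":[0,0,0],"spin":0.235},
  {"slide":[0,0,0],"spin":0.235},
  {"slide":[0,0,0],"spin":0.235},
  {"slide":[0,0,0],"spin":0.235},
  {"slide":[0,0,0],"spin":0.235},
  {"slide":[0,0,0],"spin":0.235},
  {"slide":[0,0,0],"spin":0.235},
  {"slide":[0,0,0],"spin":0.235},
  {"slide":[0,0,0],"spin":0.235},
  {"slide":[0,0,0],"spin":0},
  {"slide":[0,0,0],"spin":0},
], hand=0.6)

```text
t: 37.5
eef_pos: [444.8, -53.1, 173.1]
tcp_rot: [3.141, -0.0, -0.007]
ft_force: [0.6, -0.3, 0.5]
opening: 0.403
grip_force: 0.0
```

```bash
python3 - <<'E'
from h import *
s=state();print(s["eef_pos"],s["tcp_rot"],s["opening"])
c=read_camera("top"); pickle.dump(c,open("top6.pkl","wb"))
crop(c,125,185,130,85,6,"pics/t6.png")
E
```

```text
[444.76406493 -53.14646144 173.07178059] [ 3.14144562e+00 -3.40812923e-04 -7.34478852e-03] 0.40278030776744034
```

View pics/t6.png

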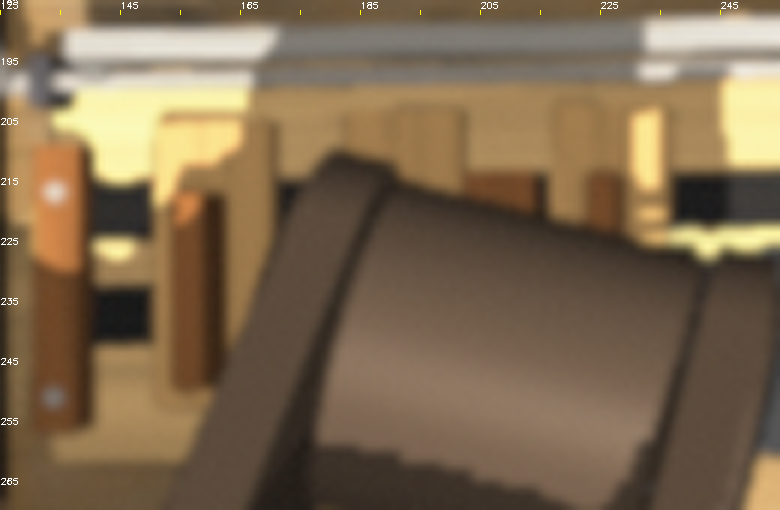

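Divider 1's gap to the stop is now about 30 mm. The spacer (u≈202–214) stands between dividers 2 and 3, with fin 3 at u≈224. Grip fin 3.

>>> carry_out([
  {"slide":[0,0,0.03],"spin":0},
  {"slide":[0,0,0.06],"spin":0},
  {"slide":[0,0,0.06],"spin":0},
  {"slide":[0,0,0.06],"spin":0},
  {"slide":[0,0,0.05],"spin":0},
  {"slide":[0,0,0.03],"spin":0},
  {"slide":[0,0,0.016],"spin":0},
  {"slide":[0,0,0],"spin":0},
  {"slide":[0,0,0],"spin":0},
])

```text
t: 38.3
eef_pos: [444.9, -53.2, 50.6]
tcp_rot: [3.142, 0.0, -0.01]
ft_force: [-0.3, 0.9, 0.3]
opening: 0.401
grip_force: 0.0
```

>>> carry_out([
  {"slide":[0,0,0],"spin":0},
  {"slide":[0,0,0],"spin":0},
  {"slide":[0,0,0],"spin":0},
  {"slide":[0,0,0],"spin":0},
  {"slide":[0,0,0],"spin":0},
  {"slide":[0,0,0],"spin":0},
], hand=1)

```text
t: 38.8
eef_pos: [444.9, -53.2, 50.7]
tcp_rot: [3.141, -0.001, -0.011]
ft_force: [-1.2, 2.0, 7.1]
opening: 0.147
grip_force: 30.0
```

>>> carry_out([
  {"slide":[0,-0.004,0],"spin":0},
  {"slide":[0,-0.004,0],"spin":0},
  {"slide":[0,-0.004,0],"spin":0},
  {"slide":[0,0,0],"spin":0},
  {"slide":[0,0,0],"spin":0},
])

```text
t: 39.22
eef_pos: [445.4, -48.7, 50.7]
tcp_rot: [3.141, -0.001, -0.011]
ft_force: [-0.7, -3.4, 5.7]
opening: 0.145
grip_force: 30.0
```

>>> carry_out([
  {"slide":[0,-0.001,0],"spin":0},
  {"slide":[0,0,0],"spin":0},
  {"slide":[0,0,0],"spin":0},
])

```text
t: 39.47
eef_pos: [445.4, -48.5, 50.7]
tcp_rot: [3.141, -0.001, -0.011]
ft_force: [-1.0, -5.2, 6.0]
opening: 0.143
grip_force: 30.0
```

>>> carry_out([
  {"slide":[0,-0.001,0],"spin":0},
  {"slide":[0,0,0],"spin":0},
  {"slide":[0,0,0],"spin":0},
])

```text
t: 39.72
eef_pos: [445.4, -48.2, 50.7]
tcp_rot: [3.141, -0.002, -0.011]
ft_force: [-1.1, -8.1, 5.3]
opening: 0.147
grip_force: 30.0
```

>>> carry_out([
  {"slide":[0,-0.001,0],"spin":0},
  {"slide":[0,0,0],"spin":0},
  {"slide":[0,0,0],"spin":0},
])

```text
t: 39.97
eef_pos: [445.4, -47.9, 50.8]
tcp_rot: [3.141, -0.002, -0.011]
ft_force: [-1.5, -7.9, 5.4]
opening: 0.148
grip_force: 30.0
```

>>> carry_out([
  {"slide":[0,0,0],"spin":0},
  {"slide":[0,0,0],"spin":0},
  {"slide":[0,0,0],"spin":0},
  {"slide":[0,0,-0.03],"spin":0},
  {"slide":[0,0,-0.08],"spin":0},
  {"slide":[0,0,-0.09],"spin":0},
  {"slide":[0,0,-0.08],"spin":0},
  {"slide":[0,0,-0.08],"spin":0},
  {"slide":[0,0,-0.08],"spin":0},
  {"slide":[0,0,0],"spin":0},
], hand=0.6)

```text
t: 40.8
eef_pos: [446.6, -47.4, 231.3]
tcp_rot: [3.14, -0.008, -0.011]
ft_force: [-0.3, -0.3, -0.2]
opening: 0.404
grip_force: 0.0
```

```bash
python3 - <<'E'
from h import *
s=state();print(s["eef_pos"],s["tcp_rot"],s["opening"])
a=pickle.load(open("scene0.pkl","rb"));c=pickle.load(open("top0.pkl","rb"))
im=np.zeros((600,720,3),np.uint8)
im[:300,:360]=crop(a,105,220,60,50,6); im[:300,360:]=crop(c,105,170,60,50,6)
d=read_camera("top"); pickle.dump(d,open("top7.pkl","wb")); im[300:,:]=crop(d,120,200,120,50,6)
cv2.imwrite("pics/l.png",im)
for A in(1.95,1.87,2.03): print(pix(a,(552-90*np.cos(A),198,46+90*np.sin(A))),pix(c,(552-90*np.cos(A),198,46+90*np.sin(A))))
E
```

```text
[446.55660261 -47.35795798 231.29189047] [ 3.13971569 -0.00787205 -0.01080248] 0.4035919225335294
[122.98969287 241.83107175] [114.42331668 181.67299659]
[124.22086388 243.00883454] [114.08495005 184.48683376]
[121.88717766 240.90765374] [114.83231329 178.99061915]
```

View pics/l.png

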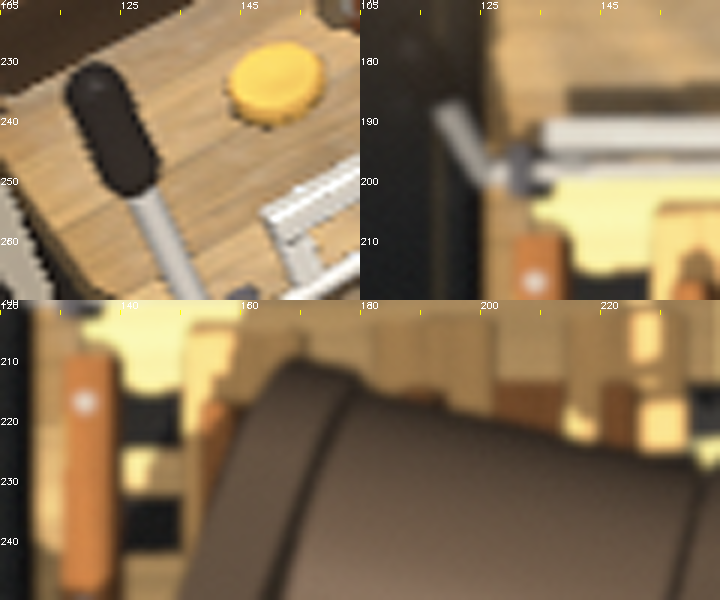

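```bash
python3 - <<'E'
from h import *
a=pickle.load(open("scene0.pkl","rb"));c=pickle.load(open("top0.pkl","rb"))
V=lambda c,X,Y,z:w(c,(X+.5)/1.5625-.5,(Y+.5)/1.5625-.5,z).round()
print("chest bottom scene",V(a,168,368,0),V(a,290,300,0),"top-view front",[V(c,200,190,z) for z in(0,150,220)],[V(c,300,190,z) for z in (0,150,220)])
print("chest top edge scene",V(a,120,262,200),V(a,275,205,200)); print("wax",V(c,256,231,6),"dye",V(c,288,218,60))
E
```

```text
chest bottom scene [756. 192.  -0.] [767. -44.   0.] top-view front [array([759., 204.,   0.]), array([722., 161., 150.]), array([705., 141., 220.])] [array([755.,  34.,   0.]), array([718.,  13., 150.]), array([701.,   4., 220.])]
chest top edge scene [783. 195. 200.] [766. -47. 200.]
wax [685. 108.   6.] dye [695.  46.  60.]
```

>>> carry_out([
  {"slide":[0.048,-0.0685,0],"spin":0},
  {"slide":[0.048,-0.0685,0],"spin":0},
  {"slide":[0.048,-0.0685,0],"spin":0},
  {"slide":[0.048,-0.0685,0],"spin":0},
  {"slide":[0.048,-0.0685,0],"spin":0},
  {"slide":[0.048,-0.0685,0],"spin":0},
  {"slide":[0.048,-0.0685,0],"spin":0},
  {"slide":[0.048,-0.0685,0],"spin":0},
  {"slide":[0.048,-0.0685,0],"spin":0},
  {"slide":[0,0,0],"spin":0},
], hand=1)

```text
t: 41.68
eef_pos: [622.0, 201.5, 223.6]
tcp_rot: [-3.141, 0.002, -0.009]
ft_force: [0.4, -0.4, 0.2]
opening: 0.005
grip_force: 0.0
```

>>> carry_out([
  {"slide":[0,0,0.05],"spin":0},
  {"slide":[0,0,0.07],"spin":0},
  {"slide":[0,0,0.07],"spin":0},
  {"slide":[0,0,0.06],"spin":0},
  {"slide":[0,0,0.04],"spin":0},
  {"slide":[0,0,0.015],"spin":0},
  {"slide":[0,0,0],"spin":0},
  {"slide":[0,0,0],"spin":0},
])

```text
t: 42.35
eef_pos: [620.4, 197.4, 104.1]
tcp_rot: [3.141, 0.001, -0.011]
ft_force: [0.3, -0.6, 0.6]
opening: 0.009
grip_force: 0.0
```

>>> carry_out([
  {"slide":[-0.015,0,0],"spin":0},
  {"slide":[-0.015,0,0],"spin":0},
  {"slide":[-0.015,0,0],"spin":0},
  {"slide":[-0.012,0,0],"spin":0},
  {"slide":[-0.012,0,0],"spin":0},
  {"slide":[-0.012,0,0],"spin":0},
  {"slide":[-0.012,0,0],"spin":0},
  {"slide":[-0.012,0,0],"spin":0},
  {"slide":[-0.012,0,0],"spin":0},
  {"slide":[-0.012,0,0],"spin":0},
  {"slide":[-0.012,0,0],"spin":0},
  {"slide":[-0.012,0,0],"spin":0},
])

```text
t: 43.35
eef_pos: [558.7, 198.2, 104.2]
tcp_rot: [3.141, 0.0, -0.011]
ft_force: [0.3, 0.0, -0.3]
opening: 0.003
grip_force: 0.2
```

>>> carry_out([
  {"slide":[-0.012,0,0],"spin":0},
  {"slide":[-0.012,0,0],"spin":0},
  {"slide":[0,0,0],"spin":0},
  {"slide":[0,0,0],"spin":0},
  {"slide":[0,0,0],"spin":0},
])

```text
t: 43.77
eef_pos: [549.8, 198.3, 104.3]
tcp_rot: [3.142, -0.0, -0.011]
ft_force: [0.6, 0.5, 0.3]
opening: 0.004
grip_force: 0.0
```

```bash
python3 - <<'E'
from h import *
a=read_camera("scene"); pickle.dump(a,open("sc8.pkl","wb")); c=read_camera("top");pickle.dump(c,open("top8.pkl","wb"))
im=np.zeros((600,640,3),np.uint8)
im[:400]=crop(a,105,205,160,100,4); im[400:]=crop(c,105,180,160,50,4)
cv2.imwrite("pics/m.png",im)
E
```

```text
(no output)
```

View pics/m.png

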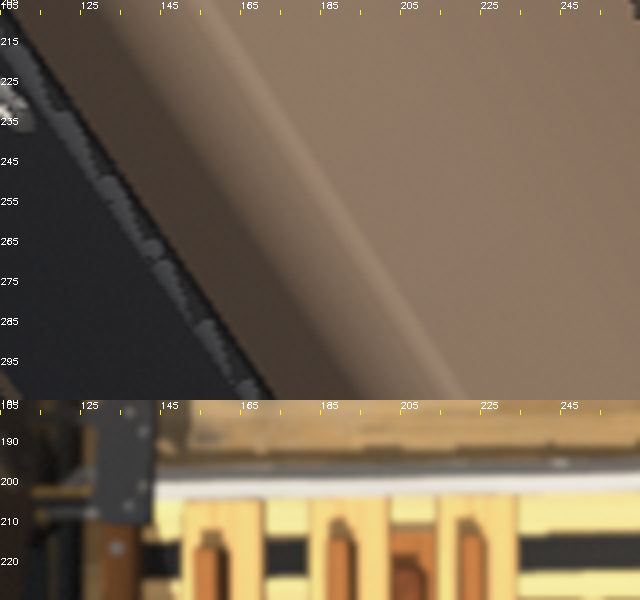

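>>> carry_out([
  {"slide":[-0.03,0,-0.02],"spin":0},
  {"slide":[-0.05,0,0],"spin":0},
  {"slide":[-0.06,0,0],"spin":0},
  {"slide":[-0.05,0,0],"spin":0},
  {"slide":[-0.02,0,0],"spin":0},
  {"slide":[0,0,0.03],"spin":0},
  {"slide":[0,0,0.04],"spin":0},
  {"slide":[0,0,0.025],"spin":0},
  {"slide":[0,0,0.015],"spin":0},
  {"slide":[0,0,0],"spin":0},
  {"slide":[0,0,0],"spin":0},
])

```text
t: 44.78
eef_pos: [465.8, 199.2, 68.3]
tcp_rot: [3.141, 0.0, -0.011]
ft_force: [-0.3, 0.1, 0.1]
opening: 0.006
grip_force: 0.0
```

>>> carry_out([
  {"slide":[0,0,0.005],"spin":0},
  {"slide":[0,0,0.004],"spin":0},
  {"slide":[0,0,0],"spin":0},
  {"slide":[0,0,0],"spin":0},
])

```text
t: 45.12
eef_pos: [465.7, 199.2, 64.8]
tcp_rot: [3.142, -0.0, -0.011]
ft_force: [-0.3, -0.1, -0.3]
opening: 0.002
grip_force: 0.0
```

>>> carry_out([
  {"slide":[0,0,0.004],"spin":0},
  {"slide":[0,0,0.004],"spin":0},
  {"slide":[0,0,0],"spin":0},
  {"slide":[0,0,0],"spin":0},
])

```text
t: 45.45
eef_pos: [466.0, 199.3, 63.0]
tcp_rot: [-3.141, -0.002, -0.011]
ft_force: [-4.1, -1.5, 22.9]
opening: 0.003
grip_force: 11.2
```

>>> carry_out([
  {"slide":[0,0,-0.03],"spin":0},
  {"slide":[0,0,-0.08],"spin":0},
  {"slide":[0,0,-0.09],"spin":0},
  {"slide":[0,0,-0.08],"spin":0},
  {"slide":[0.005,0.07,-0.02],"spin":0},
  {"slide":[0.005,0.09,0],"spin":0},
  {"slide":[0.005,0.09,0],"spin":0},
  {"slide":[0.005,0.09,0],"spin":0},
  {"slide":[0.005,0.09,0],"spin":0},
  {"slide":[0.006,0.086,0],"spin":0},
  {"slide":[0,0,0],"spin":-0.23},
  {"slide":[0,0,0],"spin":-0.235},
], hand=0.58)

```text
t: 46.45
eef_pos: [475.7, -9.2, 181.5]
tcp_rot: [3.141, -0.0, 0.234]
ft_force: [-0.7, 0.3, -0.2]
opening: 0.418
grip_force: 0.0
```

>>> carry_out([
  {"slide":[0,0,0],"spin":-0.23},
  {"slide":[0,0,0],"spin":-0.23},
  {"slide":[0,0,0],"spin":-0.23},
  {"slide":[0,0,0],"spin":-0.23},
  {"slide":[0,0,0],"spin":-0.23},
  {"slide":[0,0,0],"spin":-0.23},
  {"slide":[0,0,0],"spin":-0.23},
  {"slide":[0,0,0],"spin":-0.23},
  {"slide":[0,0,0],"spin":-0.23},
  {"slide":[0,0,0],"spin":-0.23},
  {"slide":[0,0,0],"spin":-0.235},
  {"slide":[0,0,0],"spin":0},
])

```text
t: 47.45
eef_pos: [475.6, -7.3, 181.5]
tcp_rot: [3.142, 0.0, 1.565]
ft_force: [0.0, 0.1, 0.0]
opening: 0.418
grip_force: 0.0
```

```bash
python3 - <<'E'
from h import *
s=state();print(s["eef_pos"],s["tcp_rot"],s["opening"])
c=read_camera("top");pickle.dump(c,open("top9.pkl","wb"))
crop(c,105,180,180,85,4,"pics/n.png")
E
```

```text
[475.63987738  -7.30909453 181.47576801] [3.14152398e+00 1.45772660e-04 1.56537328e+00] 0.4183024649188424
```

View pics/n.png

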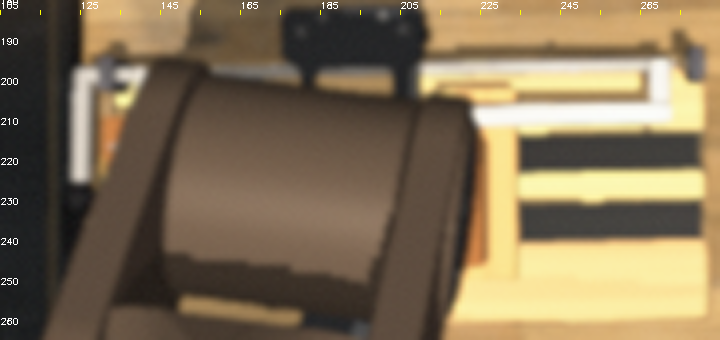

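The bar is down (v≈204–211) and the lever lies along −x. Pick up the spacer.

>>> carry_out([
  {"slide":[0,0.001,0.03],"spin":0},
  {"slide":[0,0,0.06],"spin":0},
  {"slide":[0,0,0.07],"spin":0},
  {"slide":[0,0,0.07],"spin":0},
  {"slide":[0,0,0.05],"spin":0},
  {"slide":[0,0,0.025],"spin":0},
  {"slide":[0,0,0.012],"spin":0},
  {"slide":[0,0,0],"spin":0},
  {"slide":[0,0,0],"spin":0},
])

```text
t: 48.25
eef_pos: [476.4, -7.4, 55.0]
tcp_rot: [3.141, 0.0, 1.558]
ft_force: [0.1, -0.2, 0.4]
opening: 0.421
grip_force: 0.0
```

>>> carry_out([
  {"slide":[0,0,0],"spin":0},
  {"slide":[0,0,0],"spin":0},
  {"slide":[0,0,0],"spin":0},
  {"slide":[0,0,0],"spin":0},
  {"slide":[0,0,0],"spin":0},
  {"slide":[0,0,0],"spin":0},
], hand=1)

```text
t: 48.75
eef_pos: [476.4, -7.4, 55.4]
tcp_rot: [3.14, 0.0, 1.559]
ft_force: [-0.4, 0.5, 6.7]
opening: 0.272
grip_force: 30.0
```

>>> carry_out([
  {"slide":[0,0,-0.01],"spin":0},
  {"slide":[0,0,-0.03],"spin":0},
  {"slide":[0,0,-0.06],"spin":0},
  {"slide":[0,0,-0.06],"spin":0},
  {"slide":[0,0,-0.07],"spin":0},
  {"slide":[0,0,-0.07],"spin":0},
  {"slide":[0,0,-0.06],"spin":0},
  {"slide":[-0.05,0,0],"spin":0},
  {"slide":[-0.08,0,0],"spin":0},
  {"slide":[-0.09,0,0],"spin":0},
  {"slide":[-0.09,0,0],"spin":0},
  {"slide":[-0.09,0,0],"spin":0},
])

```text
t: 49.75
eef_pos: [473.8, -168.7, 199.1]
tcp_rot: [3.141, 0.0, 1.56]
ft_force: [0.4, -0.0, -2.3]
opening: 0.269
grip_force: 30.0
```

>>> carry_out([
  {"slide":[-0.09,0,0],"spin":0},
  {"slide":[-0.05,0,0],"spin":0.2},
  {"slide":[0,0,0],"spin":0.235},
  {"slide":[0,0,0],"spin":0.235},
  {"slide":[0,0,0],"spin":0.235},
  {"slide":[0,0,0],"spin":0.235},
  {"slide":[0,0,0],"spin":0.235},
  {"slide":[0,0,0],"spin":0.235},
  {"slide":[0,0,0],"spin":0.235},
  {"slide":[0,0,0],"spin":0.235},
  {"slide":[0,0,0],"spin":0.235},
  {"slide":[0,0,0],"spin":0.235},
])

```text
t: 50.75
eef_pos: [473.4, -223.1, 198.8]
tcp_rot: [-3.141, 0.0, 0.218]
ft_force: [0.1, -0.9, -1.5]
opening: 0.271
grip_force: 30.0
```

>>> carry_out([
  {"slide":[0,0,0],"spin":0.235},
  {"slide":[0,0,0],"spin":0.235},
  {"slide":[0,0,0],"spin":0.235},
  {"slide":[0,0,0],"spin":0},
  {"slide":[0,0,0],"spin":0},
])

```text
t: 51.17
eef_pos: [473.5, -223.2, 198.8]
tcp_rot: [3.142, 0.0, -0.141]
ft_force: [0.1, 0.2, -1.8]
opening: 0.268
grip_force: 30.0
```

>>> carry_out([
  {"slide":[0.025,0.076,0],"spin":0},
  {"slide":[0.025,0.076,0],"spin":0},
  {"slide":[0.025,0.076,0],"spin":0},
  {"slide":[0.025,0.076,0],"spin":0},
  {"slide":[0.025,0.076,0],"spin":0},
  {"slide":[0,0,0],"spin":0},
  {"slide":[0,0,0.05],"spin":0},
  {"slide":[0,0,0.07],"spin":0},
  {"slide":[0,0,0.07],"spin":0},
  {"slide":[0,0,0.06],"spin":0},
  {"slide":[0,0,0.04],"spin":0},
  {"slide":[0,0,0],"spin":0},
])

```text
t: 52.17
eef_pos: [500.0, -379.5, 79.3]
tcp_rot: [-3.138, 0.005, -0.141]
ft_force: [-0.8, -0.0, -2.3]
opening: 0.271
grip_force: 30.0
```

>>> carry_out([
  {"slide":[0,0,0.04],"spin":0},
  {"slide":[0,0,0.025],"spin":0},
  {"slide":[0,0,0.01],"spin":0},
  {"slide":[0,0,0.005],"spin":0},
  {"slide":[0,0,0.004],"spin":0},
  {"slide":[0,0,0],"spin":0},
  {"slide":[0,0,0],"spin":0},
])

```text
t: 52.75
eef_pos: [501.4, -381.1, 49.7]
tcp_rot: [3.141, -0.001, -0.144]
ft_force: [-1.0, 0.5, -2.6]
opening: 0.271
grip_force: 30.0
```

>>> carry_out([
  {"slide":[0,0,0.004],"spin":0},
  {"slide":[0,0,0.004],"spin":0},
  {"slide":[0,0,0],"spin":0},
  {"slide":[0,0,0],"spin":0},
])

```text
t: 53.08
eef_pos: [502.0, -381.2, 47.4]
tcp_rot: [3.14, -0.002, -0.145]
ft_force: [0.5, 2.9, 9.8]
opening: 0.272
grip_force: 30.0
```

>>> carry_out([
  {"slide":[0,0,0],"spin":0},
  {"slide":[0,0,0],"spin":0},
  {"slide":[0,0,0],"spin":0},
  {"slide":[0,0,-0.02],"spin":0},
  {"slide":[0,0,-0.06],"spin":0},
  {"slide":[0,0,-0.08],"spin":0},
  {"slide":[0,0,-0.08],"spin":0},
  {"slide":[0,0,-0.06],"spin":0},
  {"slide":[-0.05,0,0],"spin":0},
  {"slide":[-0.08,0,0],"spin":0},
  {"slide":[-0.08,-0.003,0],"spin":0},
  {"slide":[-0.08,-0.003,0],"spin":0},
], hand=0.6)

```text
t: 54.08
eef_pos: [385.5, -361.3, 166.4]
tcp_rot: [3.141, -0.0, -0.144]
ft_force: [0.0, -0.3, -0.8]
opening: 0.399
grip_force: 0.0
```

>>> carry_out([
  {"slide":[0,0,0],"spin":0},
  {"slide":[0,0,0.04],"spin":0},
  {"slide":[0,0,0.07],"spin":0},
  {"slide":[0,0,0.07],"spin":0},
  {"slide":[0,0,0.05],"spin":0},
  {"slide":[0,0,0.03],"spin":0},
  {"slide":[0,0,0.01],"spin":0},
  {"slide":[0,0,0],"spin":0},
  {"slide":[0,0,0],"spin":0},
], hand=1)

```text
t: 54.83
eef_pos: [387.2, -362.2, 58.6]
tcp_rot: [3.141, -0.001, -0.145]
ft_force: [-0.2, -0.8, -0.8]
opening: 0.003
grip_force: 0.0
```

```bash
python3 - <<'E'
from h import *
c=read_camera("top");pickle.dump(c,open("top10.pkl","wb"))
o=pickle.load(open("top2.pkl","rb"))
# spacer blob in the drawer: brown pixels (not light wood) compared with before
for n,k in(("before",o),("now",c)):
    im=k["color"][192:224,336:376].astype(int); hsv=cv2.cvtColor(k["color"][192:224,336:376],cv2.COLOR_RGB2HSV)
    m=(hsv[...,0]<16)&(hsv[...,1]>90)&(hsv[...,2]>90); ys,xs=np.nonzero(m)
    print(n,m.sum(),(xs.mean()+336,ys.mean()+192) if m.any() else None, cv2.minAreaRect(np.c_[xs,ys].astype(np.float32)) if m.any() else 0)
E
```

```text
before 315 (np.float64(354.12380952380954), np.float64(210.9936507936508)) ((18.5, 19.0), (12.0, 27.0), 90.0)
now 312 (np.float64(353.1794871794872), np.float64(212.69871794871796)) ((17.56194496154785, 20.070796966552734), (27.472347259521484, 13.104243278503418), 3.8140745162963867)
```

>>> carry_out([
  {"slide":[0.02,0,0],"spin":0},
  {"slide":[0.02,0,0],"spin":0},
  {"slide":[0.025,0,0],"spin":0},
  {"slide":[0.025,0,0],"spin":0},
  {"slide":[0.03,0,0],"spin":0},
  {"slide":[0.03,0,0],"spin":0},
  {"slide":[0.03,0,0],"spin":0},
  {"slide":[0.03,0,0],"spin":0},
  {"slide":[0.03,0,0],"spin":0},
  {"slide":[0.025,0,0],"spin":0},
  {"slide":[0.02,0,0],"spin":0},
  {"slide":[0.01,0,0],"spin":0},
])

```text
t: 55.88
eef_pos: [504.8, -378.8, 57.8]
tcp_rot: [3.141, -0.0, -0.144]
ft_force: [-2.3, -0.6, 0.8]
opening: 0.005
grip_force: 0.9
```

>>> carry_out([
  {"slide":[0.005,0,0],"spin":0},
  {"slide":[0.005,0,0],"spin":0},
  {"slide":[0,0,0],"spin":0},
  {"slide":[0,0,0],"spin":0},
])

```text
t: 56.22
eef_pos: [507.4, -379.4, 57.9]
tcp_rot: [3.142, -0.0, -0.145]
ft_force: [0.1, -0.6, 0.1]
opening: 0.005
grip_force: 0.0
```

>>> carry_out([
  {"slide":[0.004,0,0],"spin":0},
  {"slide":[0.003,0,0],"spin":0},
  {"slide":[0,0,0],"spin":0},
  {"slide":[0,0,0],"spin":0},
])

```text
t: 56.55
eef_pos: [509.7, -379.7, 57.9]
tcp_rot: [-3.141, 0.001, -0.145]
ft_force: [-5.3, 0.0, 2.3]
opening: 0.009
grip_force: 2.6
```

>>> carry_out([
  {"slide":[0.003,0,0],"spin":0},
  {"slide":[0.002,0,0],"spin":0},
  {"slide":[0,0,0],"spin":0},
  {"slide":[0,0,0],"spin":0},
])

```text
t: 56.88
eef_pos: [509.8, -379.7, 57.8]
tcp_rot: [-3.14, 0.005, -0.145]
ft_force: [-15.6, 0.2, 6.9]
opening: 0.005
grip_force: 8.0
```

>>> carry_out([
  {"slide":[-0.03,0,0],"spin":0},
  {"slide":[-0.05,0,0],"spin":0},
  {"slide":[-0.06,0,-0.05],"spin":0},
  {"slide":[-0.06,0,-0.08],"spin":0},
  {"slide":[-0.03,0.04,-0.08],"spin":0},
  {"slide":[0,0.08,-0.08],"spin":0},
  {"slide":[0,0.09,-0.06],"spin":0},
  {"slide":[0,0.09,0],"spin":0},
  {"slide":[0,0.09,0],"spin":0},
  {"slide":[0,0.05,0],"spin":0},
  {"slide":[0,0,0],"spin":0},
])

```text
t: 57.8
eef_pos: [395.4, -540.8, 194.1]
tcp_rot: [3.14, -0.001, -0.148]
ft_force: [0.1, 0.6, -0.9]
opening: 0.001
grip_force: 0.0
```

```bash
python3 - <<'E'
from h import *
s=state();print(s["eef_pos"],s["t"])
c=read_camera("top");pickle.dump(c,open("top11.pkl","wb"))
im=np.zeros((340+260,700,3),np.uint8); im[:340]=crop(c,112,180,175,85,4); im[340:,:400]=crop(c,320,150,100,65,4)
cv2.imwrite("pics/f.png",im)
E
```

```text
[ 395.35682628 -540.83131567  194.1212209 ] 57.8
```

View pics/f.png

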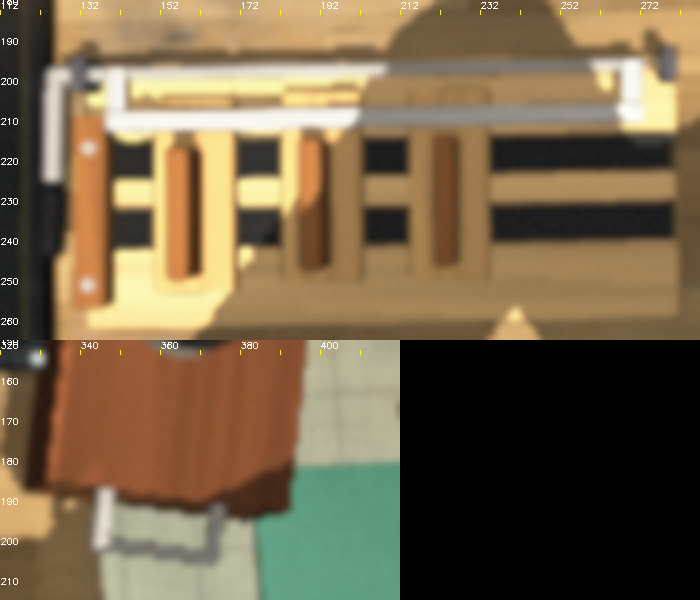

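The bar is down over evenly spaced feet (fin tops at u≈156.5, 190, 223.5, about 80 mm apart). The drawer handle is back at its shut position (345,201). Everything is at rest, so I'm handing in.

```bash
python3 -c "
from cell import job_done; print(job_done())"
```

```text
the job is handed in; nothing more can be done
None
```

The job is handed in, with no verdict returned. All three dividers present are set at one block's width, the hold-down bar is down, and the spacer is back in the shut drawer; the last pictures and force readings agree with this.

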